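# Load the salon colour-pot shaker

## Task

Load the colour-pot shaker: first press its mushroom stop fully down, loosen both wing nuts (one of them has a reverse thread, so feel which way each one gives), slide the lid fully open and stand every colour pot from the bench upright in the chamber, one to a cell. Then close the lid completely, do both wing nuts up tight again, and last of all turn the stop's head clockwise as far as it goes so that it comes up again. Leave the bowl, the bottle and the brush where they are.

Things in the scene. Friction and masses are not known exactly. Their poses are not given: they have to be found in the camera images.
- shaker: White colour-pot shaker fixed to the bench; its place and heading vary. Origin: underside of the chamber's centre; x to its rear (away from the robot, roughly), y along its length to the left, z up. Chamber 120 mm (x) by 300 mm (y) inside, floor at z 12, wall tops at z 82 mm. A wing nut stands on an 82 mm high block at each end, at x -40, y -195 and +195 mm.
- cell_mid (a point): Centre of the floor of the chamber's middle cell (12 mm above the bench), axes as the shaker's. Two 30 mm high dividers at y -50 and +50 mm make three cells in a row, centred at y -100, 0 and +100 mm from here. Each takes one pot.
- lid (a joint): Flat steel lid: how far it is slid open towards the shaker's +x, m. 0 closed, 0.13 fully open (chamber clear). About 3 N of friction; stays where left. While a nut is tight its collar catches the lid's slotted tab and the lid cannot open (2 mm of play); a nut tightened while the lid is open keeps it from closing.
- lid_handle (a point): Centre of the lid's black handle, a bar 110 mm long along the shaker's y, 14 by 14 mm in section, on two posts near its ends, 118 mm above the bench with 23 mm of free space under it. At x -40, y 0 mm in the shaker's frame when closed; moves with the lid.
- stop (a joint): Mushroom stop button, pressed depth in m: 0 up, 0.009 fully down. Needs about 4 N at first and 7 N at the bottom; it stays down until its head is turned.
- reset (a joint): Turn of the same mushroom head, rad, clockwise seen from above: 0 at the start, 1.0 end stop. Turning it while it is down lifts it by about 9 mm per rad (light, 0.05 N m), so a grip should rise along with it. Stays where left. Once turned it cannot be pressed.
- stop_top (a point): Centre of the top of the mushroom head: round, red plastic, 58 mm diameter, 25 mm thick, top 108 mm above the bench when up. It stands on a 22 mm stem over a grey box 90 by 84 mm, 55 mm high, in front (-x) of the shaker.
- nut_a (a joint): Wing nut's turn from tight, rad: 0 tight (hard stop), 1.7 fully loose (hard stop). One of the two alike nuts loosens anticlockwise seen from above, the other (reverse thread) clockwise; which place has which varies and cannot be seen. Turned the wrong way a tight nut does not move. Rises 4 mm per rad, friction 0.12 N m, stays where left, captive. Frees the lid from 1.2 rad on.
- nut_a_grip (a point): Grip point of that wing nut, on its upright axis: the steel wing is a flat bar 64 mm long (this point's x axis), 14 mm thick (y) and 30 mm high; this point is 12 mm below its top, 128 mm above the bench when tight. Tight, the wing points within 0.4 rad of the shaker's y.
- nut_b (a joint): Wing nut's turn from tight, rad: 0 tight (hard stop), 1.7 fully loose (hard stop). One of the two alike nuts loosens anticlockwise seen from above, the other (reverse thread) clockwise; which place has which varies and cannot be seen. Turned the wrong way a tight nut does not move. Rises 4 mm per rad, friction 0.12 N m, stays where left, captive. Frees the lid from 1.2 rad on.
- nut_b_grip (a point): Grip point of that wing nut, on its upright axis: the steel wing is a flat bar 64 mm long (this point's x axis), 14 mm thick (y) and 30 mm high; this point is 12 mm below its top, 128 mm above the bench when tight. Tight, the wing points within 0.4 rad of the shaker's y.
- pot_a_mid (a point): Centre of a closed colour pot: aluminium cylinder with a white rim, 52 mm diameter, 60 mm high, about 0.18 kg, z along its axis, standing upright on the bench to the left of the shaker. Two or three of the four pots are present.
- pot_b_mid (a point): Centre of a closed colour pot: aluminium cylinder with a white rim, 52 mm diameter, 60 mm high, about 0.18 kg, z along its axis, standing upright on the bench to the left of the shaker. Two or three of the four pots are present.
- pot_c_mid (a point): Centre of a closed colour pot: aluminium cylinder with a white rim, 52 mm diameter, 60 mm high, about 0.18 kg, z along its axis, standing upright on the bench to the left of the shaker. Two or three of the four pots are present.
- pot_d_mid (a point): Centre of a closed colour pot: aluminium cylinder with a white rim, 52 mm diameter, 60 mm high, about 0.18 kg, z along its axis, standing upright on the bench to the left of the shaker. Two or three of the four pots are present.
- bowl: Black mixing bowl, 130 mm wide, 55 mm high; origin under its centre. Leave alone.
- developer: White developer bottle, 66 mm wide, 190 mm high; origin under its centre. Leave alone.
- tint_brush: Black tint brush 180 mm long lying on the bench near the robot; origin at the centre of its underside. Leave alone.
Mind the look-alikes: they are no part of the job. What is shaped like the part that bears pot_a_mid but black or yellow is not meant.

How it is judged:
By the outcome, as a careful person would: the job done as asked, in the order asked, and still so for the second after the job is handed in, with the robot touching nothing.
Of pot_a, pot_b, pot_c, pot_d only 2 to 3 are there at a start; the rules pass over those that are not, and their reading is None.
At some moment in a run one of pot_a, pot_b, pot_c, pot_d may be knocked a few centimetres aside while the robot is not near it.
Once in a run the grip may slacken for a moment while it holds something.
It also fails if it takes over 210 s, if anything falls off the work surface, if the arm or the gripper's body presses on something with over 40 N, if the wrist force passes 120 N, or if a joint passes its speed limit or range.

## Robot

A 6-joint arm with a two-finger parallel gripper is mounted at the origin on the work surface. World frame = base frame: x ahead of the robot, y to its left, z up, the work surface at z = 0. Lengths are in m, angles in rad, forces in N, time in s.
With the tool pointing down it reaches from about 0.375 to 0.975 m from the base axis. Payload 3.8 kg.
Tool frame: the origin (TCP) lies at the very end of the fingers, on their centre line; the grasp point (between the pads) lies 19 mm behind it; z points along the fingers, y is the direction in which the jaws open and shut (so a half turn about z gives the same grasp; the last joint's range is limited). The gripper opens to 85 mm and grips with 20 to 120 N. Pads are 22 mm wide; open, the fingers measure 114 mm over their backs; the gripper's body (76 mm by 85 mm) begins 54 mm behind the grasp point. The pads swing forward as they close: fully open they stand 13 mm farther back than shut.
Start: joints at [-1.342, 0.264, 1.604, -0, 1.274, -0.037], TCP at [0.177, -0.651, 0.231] pointing down, gripper open.
Joint ranges: [-2.63, 2.63], [-0.94, 2.18], [0.31, 2.57], [-1.31, 4.45], [0, 2.66], [-2.55, 2.55]. Speed limits (rad/s): [2.57, 2.57, 3.14, 3.14, 3.14, 3.14].

## Interface

Orientations are given as a rotation vector (axis times angle).
In Python, from workcell import status, read_camera, camera_info, order gives the robot as it stands.
- The arm moves only by the tool move_arm, never from a script. Its argument "deltas" is a list of rows, each a list of 3 entries, a list of its own where there are three numbers: the turn, a rotation vector about the world's x, y, z as a fraction of full scale, then the shift along the world's x, y, z as a fraction of full scale, then the closure, from -1 (fully open) to 1 (shut), so that 0 is half open. A call has 1 to 20 rows; each row is the pose to reach, as a shift and turn from the pose commanded when the call began; what a row does not reach only later rows make up. Full scale, the value 1, is 0.1 m for a shift and pi/2 rad for a turn. A row lasts 1/8 s, in which the tool goes at most 62.5 mm and 10.7 degrees, less where a joint would pass 70% of its speed; a pose out of reach is approached as far as the arm can. A call with a number of a shift or a turn outside -1 to 1 is refused whole. A call with a gripper value outside its range is refused whole. The fingers move at their own pace and stop on an object; "grip_force" is the grip in N (left out, the last holds). Time passes only in rows, so rows that repeat a pose let the fingers close. It gives the time, the measured TCP pose, the force and the opening at its end, in the units of the state.
- status.read_state(): the state, without advancing time (a new reading comes with each control period).
- read_camera(name): name is "scene" or "top" or "wrist"; returns (picture, depth): 384x512x3 uint8, red, green, blue; 384x512 float32, m along the optical axis (not along the pixel's ray), 0 where there is no reading.
- camera_info(name): a dict with "K" (3x3 intrinsics, pixels), "R" (3x3) and "t" (3): a world point X has camera coordinates R X + t. Camera axes: x right, y down, z forward; pixel columns grow to the right and rows downward; lengths in m; the calibration is good to about 2 mm. A picture is of the moment at which its call begins: read the wrist's pose just before it. camera_info takes no time and is no camera call; for the wrist camera it gives the pose at the moment of the call.
- order.finish_job(): hands the job in, once; it reports no verdict.
The state is a dict: "time": time; "q": joint angles; "joint_vel": joint speeds; "joint_torque": joint torques, N m; "tool_pos": TCP position; "tcp_rot": TCP orientation; "wrist_force": force on the tool from outside, world axes, zero at the start; "torque": the same for the moment, N m; "width": opening from 0.0 (shut) to 1.0 (fully open).
Only numpy, scipy, OpenCV 4.12 (cv2) and the standard library are available. Lean on these libraries where they do the work, as an engineer would, in place of code of your own. Each camera call takes 0.05 s, during which the arm holds its last target. There are 200 camera calls.

## Working session

There is one attempt and no reset: what is moved stays moved. The work goes in short steps, Python scripts to look and compute and a tool call to move; the robot and the scene stay as the last step left them, time stands still between calls to the robot, and variables do not carry over. Pictures are saved under pics/ and viewed, about 12 in all and at most 16, crops included, and the job is handed in when it is done.

Besides the shell and the picture viewer there is one more tool, called after "Request:" in YAML: its name, and indented under it one key for each argument. move_arm: Moves the arm, as the interface text tells. Its arguments: {"type":"object","properties":{"deltas":{"type":"array","items":{"type":"array"}},"grip_force":{"type":"number"}},"required":["deltas"]}

```bash
ls; mkdir -p pics; cat > h.py <<'E'
import numpy as np, cv2
from workcell import status, read_camera, camera_info, order
def cloud(name):
    ci=camera_info(name); im,d=read_camera(name)
    K,R,t=[np.array(ci[k],float) for k in "KRt"]
    v,u=np.mgrid[:d.shape[0],:d.shape[1]]
    c=np.stack([(u-K[0,2])/K[0,0]*d,(v-K[1,2])/K[1,1]*d,d],-1)
    X=(c-t)@R
    X[d<=0]=np.nan
    return im,d,X
def save(n,im): cv2.imwrite(f"pics/{n}.png",np.ascontiguousarray(im[...,::-1]))
E
python3 - <<'E'
from h import *
for n in("top","scene"):
    im,d,X=cloud(n); save(n+"0",im); np.savez(n+"0.npz",im=im,X=X)
s=status.read_state(); print(s)
ci=camera_info("wrist"); print(ci)
E
```

```text
pics
{'time': 0.1, 'q': array([-1.34189091e+00,  2.64696617e-01,  1.60525722e+00, -2.52444847e-06,
        1.27373371e+00, -3.68855857e-02]), 'joint_vel': array([-1.43309365e-03, -2.30243709e-03, -2.98934198e-03,  5.62017972e-05,
        1.07959898e-03,  1.01574237e-04]), 'joint_torque': array([ 1.41072407e-03, -5.16706002e+01, -3.68590629e+01, -2.10631094e-05,
        6.27318703e-03, -2.95318739e-05]), 'tool_pos': array([ 0.1771561 , -0.65063165,  0.23006319]), 'tcp_rot': array([-3.11182449e+00, -4.16000560e-01,  3.19011618e-04]), 'wrist_force': array([ 0.65565394, -0.47230662,  0.32991876]), 'torque': array([-0.00068491,  0.03051878,  0.00601389]), 'width': 1.003778379646677}
{'K': array([[336.98497978,   0.        , 255.51971433],
       [  0.        , 336.98497978, 194.01546699],
       [  0.        ,   0.        ,   1.        ]]), 'R': array([[ 0.26276898, -0.96485558, -0.00248519],
       [-0.91756984, -0.25068599,  0.30858082],
       [-0.29835892, -0.07880513, -0.95119488]]), 't': array([-0.6745349 , -0.04031665,  0.38104787])}
```

View pics/top0.png

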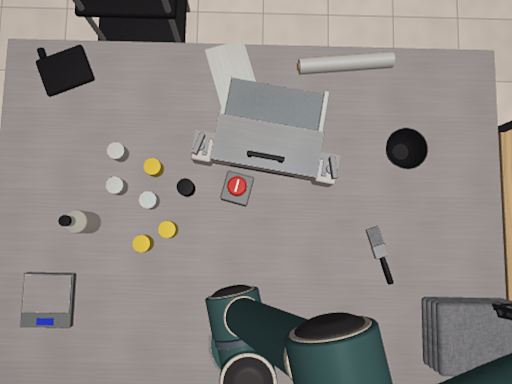

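View pics/scene0.png

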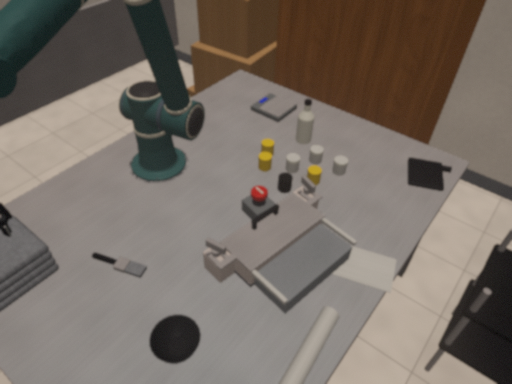

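The top view shows up = +x and left = +y. There are three white-rimmed pots at (116,151), (115,185) and (148,200), and yellow and black decoys. The red stop is at (237,186), the nuts at (200,145) and (332,167), the handle at (265,156), and the wider shaker body runs (190-340, 80-185).

```bash
python3 - <<'E'
from h import *
z=np.load("top0.npz"); im,X=z["im"],z["X"]
def reg(u0,u1,v0,v1,zl,zh,m=None):
    P=X[v0:v1,u0:u1]; k=(P[...,2]>zl)&(P[...,2]<zh)
    if m is not None: k&=m[v0:v1,u0:u1]
    return P[k]
def mid(Q): return (Q[:,:2].min(0)+Q[:,:2].max(0))/2
for n,(u,v) in dict(p1=(116,151),p2=(115,185),p3=(148,200),black=(186,187),y1=(152,167),y2=(167,230),y3=(142,244)).items():
    Q=reg(u-13,u+14,v-13,v+14,.05,.075); print(n,len(Q),Q.mean(0).round(4),mid(Q).round(4))
red=(im[...,0]>130)&(im[...,1]<80)
Q=reg(220,255,170,205,.09,.13); print("stop",len(Q),Q.mean(0).round(4),mid(Q))
for n,b in dict(left=(188,215,128,162),right=(315,345,150,185)).items():
    Q=reg(*b,.122,.16); c=Q[:,:2].mean(0); w,V=np.linalg.eigh(np.cov(Q[:,:2].T)); print(n,len(Q),Q.mean(0).round(4),"dir",V[:,1],np.arctan2(V[1,1],V[0,1]),np.sqrt(w*12), Q[:,2].max())
Q=reg(243,290,145,167,.108,.135); w,V=np.linalg.eigh(np.cov(Q[:,:2].T)); print("handle",len(Q),Q.mean(0).round(4),V[:,1],np.sqrt(w*12))
ci=camera_info("top"); print((-ci["R"].T@ci["t"]).round(3), ci["K"][0,0])
E
```

```text
p1 242 [0.5706 0.4078 0.06  ] [0.5709 0.4091]
p2 250 [0.466  0.406  0.0599] [0.4659 0.4068]
p3 244 [0.4238 0.3047 0.0602] [0.4237 0.3061]
black 239 [0.4651 0.1952 0.0599] [0.465  0.1952]
y1 238 [0.5248 0.2958 0.06  ] [0.5256 0.2965]
y2 245 [0.3369 0.244  0.0602] [0.3371 0.2453]
y3 258 [0.2938 0.3176 0.0598] [0.2943 0.3171]
stop 313 [0.4647 0.0392 0.1066] [0.46480622 0.03991086]
left 129 [0.5812 0.1496 0.1377] dir [-0.93595138  0.35212927] 2.7817475462738672 [0.01497985 0.06356096] 0.1453678053178712
right 140 [ 0.5207 -0.2325  0.1373] dir [-0.99069593 -0.13609398] -3.005075016813845 [0.01514909 0.06399711] 0.14475625011592969
handle 203 [ 0.551  -0.0417  0.1239] [0.15773544 0.98748141] [0.01478021 0.11009241]
[0.325 0.022 1.237] 394.75961401784616
```

Request:
move_arm:
  deltas:
    - [[0,0,0],[0.2,0.5,0],1]
    - [[0,0,0],[0.41,0.99,0],1]
  grip_force: 40

```text
time: 0.35
tool_pos: [0.2183, -0.551, 0.2302]
tcp_rot: [-3.112, -0.414, 0.0]
wrist_force: [1.6, 0.9, 0.1]
width: 0.603
```

Request:
move_arm:
  deltas:
    - [[0,0,0],[0.2,0.5,0],1]
    - [[0,0,0],[0.41,0.99,0],1]

```text
time: 0.6
tool_pos: [0.2595, -0.4513, 0.2307]
tcp_rot: [-3.113, -0.415, 0.0]
wrist_force: [1.7, 0.2, -1.3]
width: 0.142
```

Request:
move_arm:
  deltas:
    - [[0,0,0],[0.2,0.5,0],1]
    - [[0,0,0],[0.41,0.99,0],1]

```text
time: 0.85
tool_pos: [0.3005, -0.3524, 0.2308]
tcp_rot: [-3.113, -0.415, 0.0]
wrist_force: [0.1, 0.4, -0.3]
width: 0.003
```

Request:
move_arm:
  deltas:
    - [[0,0,0],[0.2,0.5,0],1]
    - [[0,0,0],[0.41,0.99,0],1]

```text
time: 1.1
tool_pos: [0.3414, -0.2535, 0.2309]
tcp_rot: [-3.114, -0.415, 0.0]
wrist_force: [0.5, -0.9, -0.2]
width: 0.003
```

Request:
move_arm:
  deltas:
    - [[0,0,0],[0.2,0.5,0],1]
    - [[0,0,0],[0.41,0.99,0],1]

```text
time: 1.35
tool_pos: [0.3824, -0.1545, 0.2311]
tcp_rot: [3.114, 0.416, 0.0]
wrist_force: [1.1, -0.3, -0.6]
width: -0.001
```

Request:
move_arm:
  deltas:
    - [[0,0,0],[0.2,0.5,0],1]
    - [[0,0,0],[0.41,0.99,0],1]

```text
time: 1.6
tool_pos: [0.4234, -0.0555, 0.2311]
tcp_rot: [3.114, 0.416, 0.0]
wrist_force: [-0.1, -0.5, -0.7]
width: -0.0
```

Request:
move_arm:
  deltas:
    - [[0,0,0],[0.2,0.5,0],1]
    - [[0,0,0],[0.41,0.99,0],1]
    - [[0,0,0],[0.41,0.99,0],1]
    - [[0,0,0],[0.41,0.99,0],1]
    - [[0,0,0],[0.41,0.99,0],1]

```text
time: 2.22
tool_pos: [0.4638, 0.0406, 0.231]
tcp_rot: [3.114, 0.414, -0.001]
wrist_force: [0.0, 0.9, -0.4]
width: -0.003
```

Request:
move_arm:
  deltas:
    - [[0,0,0],[0,0,-0.5],1]
    - [[0,0,0],[0,0,-1],1]
    - [[0,0,0],[0,0,-1],1]

```text
time: 2.6
tool_pos: [0.4599, 0.0403, 0.1273]
tcp_rot: [-3.114, -0.413, 0.015]
wrist_force: [-0.9, -0.1, 0.4]
width: -0.0
```

Request:
move_arm:
  deltas:
    - [[0,0,0],[0,0,-0.15],1]
    - [[0,0,0],[0,0,-0.22],1]
    - [[0,0,0],[0,0,-0.29],1]
    - [[0,0,0],[0,0,-0.32],1]
    - [[0,0,0],[0,0,-0.325],1]
    - [[0,0,0],[0,0,-0.325],1]

```text
time: 3.35
tool_pos: [0.4654, 0.0417, 0.0996]
tcp_rot: [3.113, 0.417, 0.003]
wrist_force: [1.3, -1.4, 4.8]
width: 0.0
```

Request:
move_arm:
  deltas:
    - [[0,0,0],[0,0,-0.02],1]
    - [[0,0,0],[0,0,-0.02],1]
    - [[0,0,0],[0,0,-0.02],1]

```text
time: 3.72
tool_pos: [0.4658, 0.0417, 0.0987]
tcp_rot: [3.113, 0.416, 0.004]
wrist_force: [-1.2, -1.7, 11.8]
width: -0.002
```

Request:
move_arm:
  deltas:
    - [[0,0,0],[0,0,-0.02],1]
    - [[0,0,0],[0,0,-0.02],1]
    - [[0,0,0],[0,0,-0.02],1]

```text
time: 4.1
tool_pos: [0.4663, 0.0417, 0.0985]
tcp_rot: [3.113, 0.417, 0.006]
wrist_force: [-5.5, -1.5, 23.1]
width: -0.001
```

Request:
move_arm:
  deltas:
    - [[0,0,0],[0,0,0.5],-1]
    - [[0,0,0],[0,0,1],-1]

```text
time: 4.35
tool_pos: [0.4626, 0.0419, 0.1946]
tcp_rot: [-3.113, -0.416, 0.006]
wrist_force: [0.2, 0.1, 0.1]
width: 0.415
```

Request:
move_arm:
  deltas:
    - [[0,0,-0.1],[0.5,0.5,0.05],-1]
    - [[0,0,-0.2],[0.9,0.9,0.05],-1]
    - [[0,0,-0.3],[0.9,0.9,0.05],-1]
    - [[0,0,-0.395],[0.9,0.9,0.05],-1]
    - [[0,0,-0.395],[0.9,0.9,0.05],-1]
    - [[0,0,-0.395],[0.9,0.9,0.05],-1]

```text
time: 5.1
tool_pos: [0.5537, 0.1316, 0.1992]
tcp_rot: [3.093, -0.551, -0.002]
wrist_force: [0.2, -0.7, 0.8]
width: 1.001
```

```bash
python3 - <<'E'
from h import *
im,d,X=cloud("wrist"); save("w1",im); np.savez("w1.npz",im=im,X=X)
s=status.read_state(); print(s["tool_pos"],s["tcp_rot"],s["q"].round(2))
def wing(c):
    k=(X[...,2]>.126)&(X[...,2]<.155)&(np.hypot(X[...,0]-c[0],X[...,1]-c[1])<.05)
    Q=X[k]; w,V=np.linalg.eigh(np.cov(Q[:,:2].T)); (cx,cy),wh,a=cv2.minAreaRect(Q[:,:2].astype(np.float32)*1000)
    print(len(Q),Q.mean(0),np.median(Q[:,2]),V[:,1],np.sqrt(12*w),(cx,cy),wh,a)
wing((.5816,.1511))
E
```

```text
[0.55383604 0.13158009 0.19940742] [ 3.09269467e+00 -5.51482909e-01 -1.26370185e-03] [0.19 0.09 1.87 0.   1.19 2.11]
2349 [0.58580713 0.14757798 0.13950268] 0.14022145861835938 [-0.93404308  0.35716037] [0.01436907 0.06328956] (583.9199829101562, 149.09622192382812) (14.175407409667969, 63.44816207885742) 69.0999755859375
```

Request:
move_arm:
  deltas:
    - [[0,0,0],[0.29,0.18,-0.2],-1]
    - [[0,0,0],[0.29,0.18,-0.6],-1]
    - [[0,0,-0.006],[0.29,0.18,-0.88],-1]
    - [[0,0,-0.006],[0.29,0.18,-0.88],-1]
    - [[0,0,-0.006],[0.29,0.18,-0.88],1]
    - [[0,0,-0.006],[0.29,0.18,-0.88],1]
    - [[0,0,-0.006],[0.29,0.18,-0.88],1]
    - [[0,0,-0.006],[0.29,0.18,-0.88],1]
    - [[0,0,-0.006],[0.29,0.18,-0.88],1]
    - [[0,0,-0.006],[0.29,0.18,-0.88],1]
  grip_force: 50

```text
time: 6.4
tool_pos: [0.5838, 0.1498, 0.1126]
tcp_rot: [-3.089, 0.569, -0.002]
wrist_force: [-0.9, -0.1, 5.4]
width: 0.147
```

```bash
python3 - <<'E'
from h import *
s=status.read_state(); print(s["tool_pos"],s["tcp_rot"],s["torque"],s["wrist_force"],s["width"])
E
```

```text
[0.58381665 0.14982415 0.11263443] [-3.08926571e+00  5.68589237e-01 -1.77183346e-03] [-0.04996566  0.14034177 -0.00964451] [-0.89181178 -0.08420143  5.36247482] 0.14745018471360766
```

Request:
move_arm:
  deltas:
    - [[0,0,0.03],[0,0,0.002],1]
    - [[0,0,0.06],[0,0,0.004],1]
    - [[0,0,0.1],[0,0,0.006],1]
    - [[0,0,0.1],[0,0,0.006],1]

```text
time: 6.9
tool_pos: [0.5838, 0.1499, 0.1133]
tcp_rot: [-3.124, 0.324, -0.002]
wrist_force: [-1.5, 0.1, 4.8]
width: 0.153
```

```bash
python3 - <<'E'
from h import *
s=status.read_state(); print(s["tool_pos"],s["tcp_rot"],s["torque"],s["wrist_force"],s["width"])
E
```

```text
[0.58383173 0.14986343 0.11328284] [-3.12435421e+00  3.23960751e-01 -1.77905057e-03] [-0.00315361  0.19849918 -0.00289022] [-1.47527903  0.09460397  4.75419808] 0.15331065594890272
```

Request:
move_arm:
  deltas:
    - [[0,0,0.05],[0,0,0.003],1]
    - [[0,0,0.1],[0,0,0.006],1]
    - [[0,0,0.15],[0,0,0.01],1]
    - [[0,0,0.2],[0,0,0.012],1]

```text
time: 7.4
tool_pos: [0.5839, 0.1499, 0.1145]
tcp_rot: [-3.136, -0.171, -0.002]
wrist_force: [-1.1, -0.4, 6.9]
width: 0.152
```

```bash
python3 - <<'E'
from h import *
s=status.read_state(); print(s["tool_pos"],s["tcp_rot"],s["torque"],s["wrist_force"],s["width"])
im,d,X=cloud("wrist"); save("w2",im)
E
```

```text
[0.58386303 0.14991825 0.1145031 ] [-3.13642666e+00 -1.71400432e-01 -1.91911705e-03] [ 0.05449613  0.17950573 -0.19572205] [-1.08953261 -0.44658088  6.92685089] 0.15217703551572873
```

View pics/w2.png

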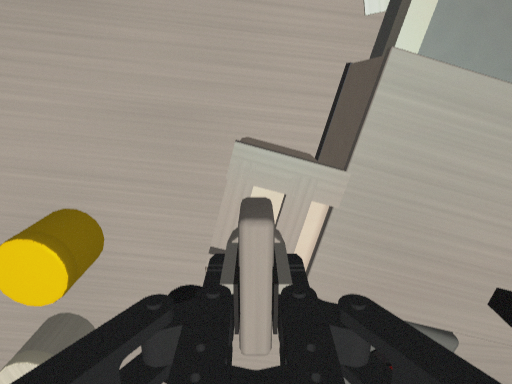

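The picture shows the left wing clamped straight between the fingers and turned with them, so the left nut loosens anticlockwise. I'll carry on to the stop.

Request:
move_arm:
  deltas:
    - [[0,0,0.1],[0,0,0.006],1]
    - [[0,0,0.2],[0,0,0.012],1]
    - [[0,0,0.3],[0,0,0.019],1]
    - [[0,0,0.4],[0,0,0.025],1]
    - [[0,0,0.5],[0,0,0.031],1]
    - [[0,0,0.6],[0,0,0.037],1]
    - [[0,0,0.7],[0,0,0.044],1]
    - [[0,0,0.7],[0,0,0.044],1]

```text
time: 8.45
tool_pos: [0.5837, 0.1501, 0.1189]
tcp_rot: [-2.586, -1.784, -0.002]
wrist_force: [-0.6, 0.8, 5.6]
width: 0.155
```

Request:
move_arm:
  deltas:
    - [[0,0,0.04],[0,0,0.002],1]
    - [[0,0,0.08],[0,0,0.005],1]
    - [[0,0,0.08],[0,0,0.005],1]

```text
time: 8.82
tool_pos: [0.5836, 0.1501, 0.1194]
tcp_rot: [-2.469, -1.942, -0.002]
wrist_force: [-1.5, 1.2, 5.3]
width: 0.149
```

```bash
python3 - <<'E'
from h import *
s=status.read_state(); print(s["tool_pos"],s["tcp_rot"],s["torque"],s["wrist_force"],s["width"],s["q"])
E
```

```text
[0.58364452 0.15013653 0.11940085] [-2.46943834e+00 -1.94178050e+00 -1.72844365e-03] [0.12334062 0.28057379 0.03471498] [-1.5428722   1.17025118  5.26966293] 0.14865713405625094 [2.10091700e-01 2.20800515e-01 1.87350640e+00 7.19254099e-04
 1.04636562e+00 4.47835014e-01]
```

Request:
move_arm:
  deltas:
    - [[0,0,0],[0,0,0],-1]
    - [[0,0,0],[0,0,0],-1]
    - [[0,0,0],[0,0,0],-1]
    - [[0,0,0],[0,0,0.4],-1]
    - [[0,0,0],[0,0,0.9],-1]

```text
time: 9.45
tool_pos: [0.5818, 0.1494, 0.2072]
tcp_rot: [-2.468, -1.94, 0.006]
wrist_force: [0.9, 1.0, 1.7]
width: 0.998
```

Request:
move_arm:
  deltas:
    - [[0,0,0.1],[-0.05,-0.33,0],-1]
    - [[0,0,0.2],[-0.1,-0.66,0],-1]
    - [[0,0,0.31],[-0.15,-0.96,0],-1]

```text
time: 9.82
tool_pos: [0.568, 0.0527, 0.2084]
tcp_rot: [1.922, 2.485, -0.0]
wrist_force: [-0.1, 0.5, 0.0]
width: 1.0
```

Request:
move_arm:
  deltas:
    - [[0,0,0.1],[-0.05,-0.33,0],-1]
    - [[0,0,0.2],[-0.1,-0.66,0],-1]
    - [[0,0,0.31],[-0.15,-0.96,0],-1]

```text
time: 10.2
tool_pos: [0.5529, -0.0434, 0.2083]
tcp_rot: [-1.267, -2.875, 0.0]
wrist_force: [-0.3, 0.3, 0.2]
width: 1.0
```

Request:
move_arm:
  deltas:
    - [[0,0,0.1],[-0.05,-0.33,0],-1]
    - [[0,0,0.2],[-0.1,-0.66,0],-1]
    - [[0,0,0.31],[-0.15,-0.96,0],-1]

```text
time: 10.58
tool_pos: [0.5379, -0.1395, 0.2082]
tcp_rot: [-0.536, -3.095, 0.0]
wrist_force: [-0.3, 0.4, -0.1]
width: 0.998
```

Request:
move_arm:
  deltas:
    - [[0,0,0.1],[-0.15,-0.33,0],-1]
    - [[0,0,0.2],[-0.3,-0.66,0],-1]
    - [[0,0,0.31],[-0.3,-0.8,0],-1]
    - [[0,0,0.31],[-0.3,-0.8,0],-1]
    - [[0,0,0.31],[-0.3,-0.8,0],-1]
    - [[0,0,0.31],[-0.3,-0.8,0],-1]

```text
time: 11.32
tool_pos: [0.5084, -0.2175, 0.2084]
tcp_rot: [0.217, -3.134, -0.001]
wrist_force: [0.3, -1.0, -0.6]
width: 0.998
```

```bash
cat >> h.py <<'E'
def wing(X,c,lo=.126,hi=.155):
    k=(X[...,2]>lo)&(X[...,2]<hi)&(np.hypot(X[...,0]-c[0],X[...,1]-c[1])<.05)
    Q=X[k]; w,V=np.linalg.eigh(np.cov(Q[:,:2].T)); (cx,cy),wh,a=cv2.minAreaRect(Q[:,:2].astype(np.float32)*1000)
    print("wing",len(Q),"ztop",np.median(Q[:,2]),"ang",np.arctan(V[1,1]/V[0,1]),np.sqrt(12*w),(cx,cy),wh)
def st():
    s=status.read_state(); r=s["tcp_rot"]; print(round(s["time"],2),s["tool_pos"].round(4),"xang",round(2*np.arctan2(r[1],r[0]),3),"F",s["wrist_force"].round(1),"M",s["torque"].round(2),"w",round(s["width"],3),"q",s["q"].round(2))
E
python3 - <<'E'
from h import *
st(); im,d,X=cloud("wrist"); wing(X,(.5226,-.2352))
E
```

```text
11.32 [ 0.5084 -0.2175  0.2084] xang -3.004 F [ 0.3 -1.  -0.6] M [ 0.02 -0.01  0.  ] w 0.998 q [-0.45  0.05  1.89  0.    1.2  -2.16]
wing 1900 ztop 0.14022740580436388 ang 0.14457973008126568 [0.01412151 0.06470904] (522.4461669921875, -235.9501190185547) (63.86069107055664, 14.07951831817627)
```

Request:
move_arm:
  deltas:
    - [[0,0,0.004],[0.14,-0.18,-0.3],-1]
    - [[0,0,0.004],[0.14,-0.18,-0.7],-1]
    - [[0,0,0.004],[0.14,-0.18,-0.97],-1]
    - [[0,0,0.004],[0.14,-0.18,-0.97],-1]
    - [[0,0,0.004],[0.14,-0.18,-0.97],1]
    - [[0,0,0.004],[0.14,-0.18,-0.97],1]
    - [[0,0,0.004],[0.14,-0.18,-0.97],1]
    - [[0,0,0.004],[0.14,-0.18,-0.97],1]
    - [[0,0,0.004],[0.14,-0.18,-0.97],1]
    - [[0,0,0.004],[0.14,-0.18,-0.97],1]

```text
time: 12.62
tool_pos: [0.5227, -0.2357, 0.1125]
tcp_rot: [-0.227, 3.133, 0.001]
wrist_force: [-0.7, 4.7, 6.8]
width: 0.152
```

Request:
move_arm:
  deltas:
    - [[0,0,-0.05],[0,0,0.003],1]
    - [[0,0,-0.1],[0,0,0.006],1]
    - [[0,0,-0.1],[0,0,0.006],1]

```text
time: 13.0
tool_pos: [0.5227, -0.2357, 0.1131]
tcp_rot: [0.02, 3.141, 0.001]
wrist_force: [-1.7, 2.9, 6.4]
width: 0.152
```

```bash
python3 - <<'E'
from h import *
st()
E
```

```text
13.0 [ 0.5227 -0.2357  0.1131] xang 3.129 F [-1.7  2.9  6.4] M [ 0.65  0.27 -0.08] w 0.152 q [-0.47  0.18  1.94  0.    1.02 -2.03]
```

Request:
move_arm:
  deltas:
    - [[0,0,-0.1],[0,0,0.006],1]
    - [[0,0,-0.2],[0,0,0.012],1]
    - [[0,0,-0.3],[0,0,0.019],1]
    - [[0,0,-0.4],[0,0,0.025],1]
    - [[0,0,-0.5],[0,0,0.031],1]
    - [[0,0,-0.6],[0,0,0.037],1]
    - [[0,0,-0.7],[0,0,0.044],1]
    - [[0,0,-0.8],[0,0,0.05],1]
    - [[0,0,-0.9],[0,0,0.056],1]
    - [[0,0,-0.98],[0,0,0.061],1]
    - [[0,0,-0.98],[0,0,0.061],1]

```text
time: 14.38
tool_pos: [0.5221, -0.2358, 0.1193]
tcp_rot: [-2.201, -2.241, -0.0]
wrist_force: [-2.4, 3.1, 6.8]
width: 0.154
```

```bash
python3 - <<'E'
from h import *
st()
E
```

```text
14.38 [ 0.5221 -0.2358  0.1193] xang -4.694 F [-2.4  3.1  6.8] M [ 0.65  0.6  -0.02] w 0.154 q [-0.47  0.17  1.94  0.    1.04 -0.49]
```

Request:
move_arm:
  deltas:
    - [[0,0,0],[0,0,0],-1]
    - [[0,0,0],[0,0,0],-1]
    - [[0,0,0],[0,0,0],-1]
    - [[0,0,0],[0,0,0.4],-1]
    - [[0,0,0],[0,0,0.9],-1]
    - [[0,0,0],[0,0,0.9],-1]

```text
time: 15.12
tool_pos: [0.5255, -0.238, 0.2136]
tcp_rot: [2.193, 2.236, 0.005]
wrist_force: [-0.2, 0.0, 0.1]
width: 0.996
```

```bash
python3 - <<'E'
from h import *
st(); im,d,X=cloud("wrist"); wing(X,(.5226,-.2352)); im,d,X=cloud("top"); wing(X,(.5226,-.2352));wing(X,(.5838,.15))
E
```

```text
15.12 [ 0.5255 -0.238   0.2136] xang 1.59 F [-0.2  0.   0.1] M [-0.03 -0.06  0.05] w 0.996 q [-0.47  0.08  1.85 -0.    1.2  -0.49]
wing 1980 ztop 0.14700385062050034 ang -1.5535202736496792 [0.01382446 0.06533015] (522.578369140625, -235.7860107421875) (14.000758171081543, 63.80604934692383)
wing 63 ztop 0.1455095941369616 ang -1.5371771979861468 [0.01442302 0.03120049] (519.8759765625, -217.92276000976562) (12.666982650756836, 32.20379638671875)
wing 141 ztop 0.1458149816902014 ang 1.3332145198528784 [0.01527853 0.06490664] (582.2988891601562, 150.35166931152344) (63.1925163269043, 14.719258308410645)
```

Request:
move_arm:
  deltas:
    - [[0,0,-0.06],[0.08,0.5,0],-1]
    - [[0,0,-0.113],[0.15,0.97,0],-1]

```text
time: 15.48
tool_pos: [0.536, -0.1383, 0.2058]
tcp_rot: [-2.392, -2.031, 0.003]
wrist_force: [0.4, -0.6, 0.1]
width: 0.999
```

Request:
move_arm:
  deltas:
    - [[0,0,0],[0.08,0.5,0],-1]
    - [[0,0,0],[0.15,0.97,0],-1]
    - [[0,0,0],[0.15,0.97,-0.3],-1]
    - [[0,0,0],[0.15,0.97,-0.3],-1]
    - [[0,0,0],[0.15,0.97,-0.3],-1]

```text
time: 16.1
tool_pos: [0.5516, -0.0426, 0.1774]
tcp_rot: [-2.39, -2.037, 0.002]
wrist_force: [0.5, 0.4, -0.2]
width: 0.999
```

```bash
python3 - <<'E'
from h import *
st(); im,d,X=cloud("wrist")
k=(X[...,2]>.116)&(X[...,2]<.135)&(np.hypot(X[...,0]-.553,X[...,1]+.043)<.075)
Q=X[k]; print(len(Q),np.median(Q[:,2]),cv2.minAreaRect(Q[:,:2].astype(np.float32)*1000))
E
```

```text
16.1 [ 0.5516 -0.0426  0.1774] xang -4.871 F [ 0.5  0.4 -0.2] M [ 0.01  0.01 -0.01] w 0.999 q [-0.12  0.08  1.92 -0.    1.14  0.04]
3638 0.12534029272487807 ((553.2479248046875, -43.26756286621094), (109.61781311035156, 14.023744583129883), 80.99869537353516)
```

Request:
move_arm:
  deltas:
    - [[0,0,0],[0.015,0,-0.4],-1]
    - [[0,0,0],[0.015,0,-0.78],-1]
    - [[0,0,0],[0.015,0,-0.78],-1]
    - [[0,0,0],[0.015,0,-0.78],1]
    - [[0,0,0],[0.015,0,-0.78],1]
    - [[0,0,0],[0.015,0,-0.78],1]
    - [[0,0,0],[0.015,0,-0.78],1]
    - [[0,0,0],[0.015,0,-0.78],1]
    - [[0,0,0],[0.015,0,-0.78],1]

```text
time: 17.27
tool_pos: [0.5542, -0.0423, 0.1013]
tcp_rot: [2.389, 2.038, 0.001]
wrist_force: [-2.6, 0.2, 5.6]
width: 0.15
```

Request:
move_arm:
  deltas:
    - [[0,0,0],[0.1,-0.016,0],1]
    - [[0,0,0],[0.25,-0.04,0],1]
    - [[0,0,0],[0.4,-0.064,0],1]
    - [[0,0,0],[0.55,-0.087,0],1]
    - [[0,0,0],[0.65,-0.103,0],1]
    - [[0,0,0],[0.65,-0.103,0],1]

```text
time: 18.02
tool_pos: [0.6207, -0.0529, 0.1013]
tcp_rot: [2.388, 2.037, 0.003]
wrist_force: [2.1, -0.8, 3.7]
width: 0.155
```

Request:
move_arm:
  deltas:
    - [[0,0,0],[0.1,-0.016,0],1]
    - [[0,0,0],[0.25,-0.04,0],1]
    - [[0,0,0],[0.4,-0.064,0],1]
    - [[0,0,0],[0.55,-0.087,0],1]
    - [[0,0,0],[0.63,-0.1,0],1]
    - [[0,0,0],[0.65,-0.103,0],1]
    - [[0,0,0],[0.65,-0.103,0],1]
    - [[0,0,0],[0.65,-0.103,0],1]

```text
time: 19.02
tool_pos: [0.6814, -0.0625, 0.1013]
tcp_rot: [-2.387, -2.037, 0.005]
wrist_force: [-8.8, 1.1, 11.0]
width: 0.151
```

```bash
python3 - <<'E'
from h import *
st()
E
```

```text
19.02 [ 0.6814 -0.0625  0.1013] xang -4.87 F [-8.8  1.1 11. ] M [0.07 1.29 0.01] w 0.151 q [-0.13  0.38  1.7  -0.    1.07  0.03]
```

Request:
move_arm:
  deltas:
    - [[0,0,0],[-0.01,0,0],-1]
    - [[0,0,0],[-0.01,0,0],-1]
    - [[0,0,0],[-0.01,0,0],-1]
    - [[0,0,0],[-0.01,0,0.5],-1]
    - [[0,0,0],[-0.01,0,1],-1]

```text
time: 19.65
tool_pos: [0.6821, -0.0628, 0.1997]
tcp_rot: [-2.389, -2.037, 0.003]
wrist_force: [1.1, 0.3, 0.7]
width: 1.002
```

Request:
move_arm:
  deltas:
    - [[0,0,0],[-0.32,0.46,0],-1]
    - [[0,0,0],[-0.64,0.92,0],-1]

```text
time: 19.9
tool_pos: [0.6191, 0.0296, 0.2013]
tcp_rot: [2.391, 2.036, 0.003]
wrist_force: [0.3, 1.0, -0.6]
width: 1.001
```

Request:
move_arm:
  deltas:
    - [[0,0,0],[-0.32,0.46,0],-1]
    - [[0,0,0],[-0.64,0.92,0],-1]

```text
time: 20.15
tool_pos: [0.5538, 0.1224, 0.2001]
tcp_rot: [2.391, 2.038, 0.001]
wrist_force: [0.2, 0.6, 0.2]
width: 0.999
```

Request:
move_arm:
  deltas:
    - [[0,0,0],[-0.32,0.46,0],-1]
    - [[0,0,0],[-0.64,0.92,0],-1]
    - [[0,0,0],[-0.64,0.92,0],-1]
    - [[0,0,0],[-0.64,0.92,0],-1]

```text
time: 20.65
tool_pos: [0.491, 0.2132, 0.2002]
tcp_rot: [2.389, 2.04, 0.0]
wrist_force: [0.4, -0.7, -0.2]
width: 0.997
```

```bash
cat >> h.py <<'E'
O=np.array([.5531,-.0428])+.04*np.array([.9877,-.157]); SX=np.array([.9877,-.157]); SY=np.array([.157,.9877])
def W(x,y): return O+x*SX+y*SY
def discs(X,im,lo,hi,r=.019,z=None):
    "blobs of points at height lo..hi : centre, colour"
    k=((X[...,2]>lo)&(X[...,2]<hi)).astype(np.uint8)
    n,L,s,c=cv2.connectedComponentsWithStats(k)
    for i in range(1,n):
        if s[i,4]<60: continue
        Q=X[L==i]; (cx,cy),R=cv2.minEnclosingCircle(Q[:,:2].astype(np.float32)*1000)
        print((round(cx,1),round(cy,1)),"R",round(R,1),"n",s[i,4],"z",Q[:,2].mean().round(3),"rgb",im[L==i].mean(0).round(),"px",c[i].round())
E
python3 - <<'E'
from h import *
st(); im,d,X=cloud("top"); save("top1",im); discs(X,im,.052,.07)
k=(X[...,2]>.11)&(X[...,2]<.14)&(np.hypot(X[...,0]-.68,X[...,1]+.06)<.09); Q=X[k]; m=Q[:,:2].mean(0); print("handle",len(Q),m,(m-O)@SX)
print([W(0,y).round(4) for y in (-.1,0,.1)])
E
```

```text
20.65 [0.491  0.2132 0.2002] xang 1.414 F [ 0.4 -0.7 -0.2] M [ 0.01  0.   -0.04] w 0.997 q [ 0.36  0.02  1.94 -0.    1.18  0.52]
(642.0, -56.5) R 149.8 n 157 z 0.061 rgb [103.  95.  91.] px [272. 129.]
(600.4, -484.2) R 63.7 n 104 z 0.055 rgb [70. 66. 67.] px [419. 146.]
(466.2, 37.8) R 57.7 n 423 z 0.055 rgb [145. 142. 141.] px [237. 189.]
(465.9, 194.7) R 25.7 n 120 z 0.06 rgb [49. 47. 48.] px [188. 186.]
(424.0, 305.9) R 26.5 n 245 z 0.06 rgb [205. 206. 202.] px [148. 200.]
(82.1, -540.6) R 64.5 n 96 z 0.056 rgb [104. 103. 105.] px [430. 322.]
(33.8, 3.6) R 61.0 n 87 z 0.061 rgb [34. 50. 50.] px [246. 328.]
handle 207 [ 0.67878082 -0.06201101] 0.08714306433115127
[array([ 0.5769, -0.1478]), array([ 0.5926, -0.0491]), array([0.6083, 0.0497])]
```

View pics/top1.png

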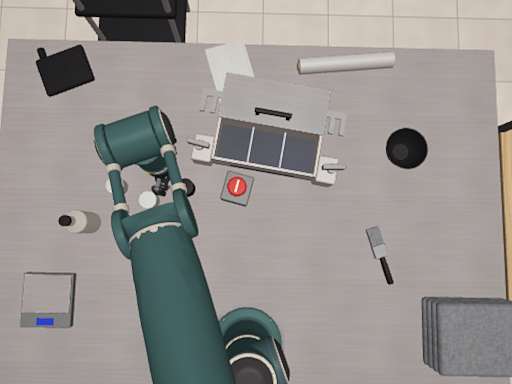

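Request:
move_arm:
  deltas:
    - [[0,0,0],[-0.33,0.46,0],-1]
    - [[0,0,0],[-0.66,0.92,-0.2],-1]
    - [[0,0,0],[-0.66,0.92,-0.6],-1]
    - [[0,0,0],[-0.66,0.92,-0.6],-1]
    - [[0,0,0],[-0.66,0.92,-0.6],-1]

```text
time: 21.32
tool_pos: [0.4262, 0.3044, 0.141]
tcp_rot: [2.392, 2.036, 0.001]
wrist_force: [-0.1, -0.2, 1.1]
width: 1.001
```

```bash
python3 - <<'E'
from h import *
st(); im,d,X=cloud("wrist"); save("w3",im); discs(X,im,.056,.066)
E
```

```text
21.32 [0.4262 0.3044 0.141 ] xang 1.41 F [-0.1 -0.2  1.1] M [ 0.01 -0.03 -0.02] w 1.001 q [ 0.57  0.05  2.02 -0.    1.07  0.73]
(467.2, 405.5) R 26.1 n 5762 z 0.061 rgb [210. 214. 204.] px [294.  38.]
(571.3, 403.5) R 25.9 n 3493 z 0.06 rgb [199. 194. 174.] px [466.  21.]
(526.8, 295.6) R 26.7 n 4185 z 0.06 rgb [225. 191.  12.] px [398. 190.]
(425.2, 304.5) R 26.1 n 4002 z 0.06 rgb [212. 214. 199.] px [253. 200.]
(295.1, 316.5) R 26.7 n 3999 z 0.06 rgb [221. 185.  12.] px [ 71. 211.]
(339.1, 242.4) R 26.5 n 1479 z 0.06 rgb [218. 183.  12.] px [170. 293.]
(466.5, 194.2) R 26.5 n 2861 z 0.06 rgb [33. 32. 32.] px [326. 321.]
(573.3, 173.8) R 12.5 n 187 z 0.06 rgb [88. 81. 73.] px [461. 326.]
(607.6, 168.1) R 7.4 n 71 z 0.059 rgb [82. 75. 68.] px [505. 325.]
```

Request:
move_arm:
  deltas:
    - [[0,0,0],[-0.01,0,-0.5],-1]
    - [[0,0,0],[-0.01,0,-1],-1]

```text
time: 21.62
tool_pos: [0.4273, 0.3061, 0.0423]
tcp_rot: [2.391, 2.036, 0.011]
wrist_force: [0.4, 0.3, -0.4]
width: 0.997
```

Request:
move_arm:
  deltas:
    - [[0,0,0],[0,0,-0.12],-1]
    - [[0,0,0],[0,0,-0.12],-1]
    - [[0,0,0],[0,0,-0.12],1]
    - [[0,0,0],[0,0,-0.12],1]
    - [[0,0,0],[0,0,-0.12],1]
    - [[0,0,0],[0,0,-0.12],1]
    - [[0,0,0],[0,0,-0.12],1]
  grip_force: 50

```text
time: 22.5
tool_pos: [0.4256, 0.3063, 0.0307]
tcp_rot: [2.39, 2.039, 0.007]
wrist_force: [-0.5, -0.7, 5.8]
width: 0.595
```

```bash
python3 - <<'E'
from h import *
st()
E
```

```text
22.5 [0.4256 0.3063 0.0307] xang 1.413 F [-0.5 -0.7  5.8] M [-0.11  0.17 -0.01] w 0.595 q [ 0.58  0.19  2.1  -0.    0.84  0.73]
```

Request:
move_arm:
  deltas:
    - [[0,0,0],[0,0,0.2],1]
    - [[0,0,0],[0,0,0.6],1]
    - [[0,0,0],[0,0,1],1]

```text
time: 22.88
tool_pos: [0.4234, 0.3049, 0.1294]
tcp_rot: [-2.39, -2.039, 0.001]
wrist_force: [0.8, -0.7, -2.2]
width: 0.594
```

Request:
move_arm:
  deltas:
    - [[0,0,0],[0.1,-0.3,0.3],1]
    - [[0,0,0],[0.2,-0.6,0.35],1]
    - [[0,0,0],[0.3,-0.9,0.35],1]

```text
time: 23.25
tool_pos: [0.4547, 0.2147, 0.165]
tcp_rot: [2.389, 2.039, 0.005]
wrist_force: [0.0, 0.5, -1.7]
width: 0.597
```

Request:
move_arm:
  deltas:
    - [[0,0,0],[0.1,-0.3,0],1]
    - [[0,0,0],[0.2,-0.6,0],1]
    - [[0,0,0],[0.3,-0.9,0],1]

```text
time: 23.62
tool_pos: [0.484, 0.1242, 0.1637]
tcp_rot: [2.39, 2.039, 0.001]
wrist_force: [0.5, 1.0, -2.4]
width: 0.591
```

Request:
move_arm:
  deltas:
    - [[0,0,0],[0.1,-0.3,0],1]
    - [[0,0,0],[0.2,-0.6,0],1]
    - [[0,0,0],[0.3,-0.9,0],1]

```text
time: 24.0
tool_pos: [0.514, 0.0342, 0.1637]
tcp_rot: [2.39, 2.039, 0.001]
wrist_force: [0.3, 0.1, -1.4]
width: 0.596
```

Request:
move_arm:
  deltas:
    - [[0,0,0],[0.1,-0.3,0],1]
    - [[0,0,0],[0.2,-0.6,0],1]
    - [[0,0,0],[0.3,-0.9,0],1]

```text
time: 24.38
tool_pos: [0.544, -0.0558, 0.1637]
tcp_rot: [2.39, 2.039, 0.001]
wrist_force: [0.2, 0.2, -1.5]
width: 0.593
```

Request:
move_arm:
  deltas:
    - [[0,0,0],[0.1,-0.3,0],1]
    - [[0,0,0],[0.2,-0.6,0],1]
    - [[0,0,0],[0.3,-0.9,0],1]
    - [[0,0,0],[0.32,-0.92,0],1]
    - [[0,0,0],[0.32,-0.92,0],1]
    - [[0,0,0],[0.32,-0.92,0],1]

```text
time: 25.12
tool_pos: [0.5754, -0.1459, 0.1632]
tcp_rot: [-2.389, -2.039, 0.0]
wrist_force: [-0.5, 0.6, -1.3]
width: 0.594
```

```bash
python3 - <<'E'
from h import *
st(); print(W(0,-.1)); im,d,X=cloud("wrist"); save("w4",im)
E
```

```text
25.12 [ 0.5754 -0.1459  0.1632] xang -4.87 F [-0.5  0.6 -1.3] M [-0.06  0.02  0.  ] w 0.594 q [-0.29  0.16  1.85  0.    1.12 -0.13]
[ 0.576908 -0.14785 ]
```

View pics/w4.png

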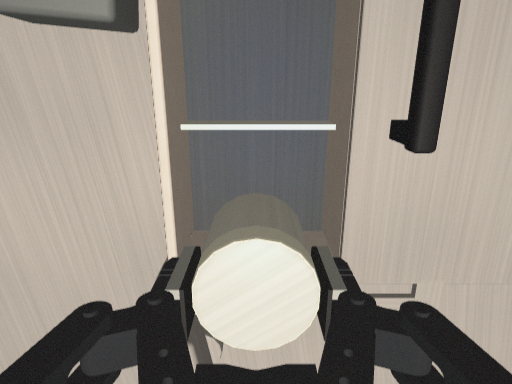

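The wrist view shows the pot upright in the jaws at (255,295) over the right cell, with the divider at row 127. I'll lower it.

Request:
move_arm:
  deltas:
    - [[0,0,0],[0.015,-0.02,-0.4],1]
    - [[0,0,0],[0.015,-0.02,-0.8],1]
    - [[0,0,0],[0.015,-0.02,-1],1]
    - [[0,0,0],[0.015,-0.02,-1],1]

```text
time: 25.68
tool_pos: [0.5758, -0.1479, 0.0615]
tcp_rot: [-2.387, -2.037, 0.003]
wrist_force: [-1.2, -0.9, -1.5]
width: 0.592
```

Request:
move_arm:
  deltas:
    - [[0,0,0],[0,0,-0.1],1]
    - [[0,0,0],[0,0,-0.185],1]
    - [[0,0,0],[0,0,-0.19],1]
    - [[0,0,0],[0,0,-0.19],1]

```text
time: 26.18
tool_pos: [0.5776, -0.149, 0.0445]
tcp_rot: [2.39, 2.038, 0.0]
wrist_force: [-0.3, 0.3, -1.8]
width: 0.594
```

```bash
python3 - <<'E'
from h import *
st()
E
```

```text
26.18 [ 0.5776 -0.149   0.0445] xang 1.412 F [-0.3  0.3 -1.8] M [ 0.02  0.02 -0.04] w 0.594 q [-0.29  0.3   1.94 -0.    0.91 -0.14]
```

Request:
move_arm:
  deltas:
    - [[0,0,0],[0,0,-0.02],1]
    - [[0,0,0],[0,0,-0.02],1]
    - [[0,0,0],[0,0,-0.02],-0.5]
    - [[0,0,0],[0,0,-0.02],-0.5]
    - [[0,0,0],[0,0,-0.02],-0.5]
    - [[0,0,0],[0,0,0.2],-0.5]
    - [[0,0,0],[0,0,0.6],-0.5]
    - [[0,0,0],[0,0,1],-0.5]

```text
time: 27.18
tool_pos: [0.5769, -0.1487, 0.1448]
tcp_rot: [-2.389, -2.038, 0.001]
wrist_force: [0.6, 0.2, 0.1]
width: 0.751
```

Request:
move_arm:
  deltas:
    - [[0,0,0],[-0.09,0.46,0.3],-1]
    - [[0,0,0],[-0.185,0.925,0.4],-1]

```text
time: 27.42
tool_pos: [0.5603, -0.0561, 0.1872]
tcp_rot: [2.389, 2.034, 0.005]
wrist_force: [0.2, 0.2, 0.1]
width: 1.004
```

Request:
move_arm:
  deltas:
    - [[0,0,0],[-0.09,0.46,0],-1]
    - [[0,0,0],[-0.185,0.925,0],-1]

```text
time: 27.68
tool_pos: [0.5401, 0.0374, 0.1847]
tcp_rot: [2.39, 2.038, 0.001]
wrist_force: [-0.1, 0.0, -0.0]
width: 0.998
```

Request:
move_arm:
  deltas:
    - [[0,0,0],[-0.09,0.46,0],-1]
    - [[0,0,0],[-0.185,0.925,0],-1]

```text
time: 27.92
tool_pos: [0.5214, 0.13, 0.1844]
tcp_rot: [2.39, 2.039, 0.001]
wrist_force: [0.5, 0.7, -0.3]
width: 0.999
```

Request:
move_arm:
  deltas:
    - [[0,0,0],[-0.09,0.46,0],-1]
    - [[0,0,0],[-0.185,0.925,0],-1]

```text
time: 28.18
tool_pos: [0.5029, 0.2226, 0.1843]
tcp_rot: [2.39, 2.039, 0.001]
wrist_force: [0.7, -0.5, -0.5]
width: 0.999
```

Request:
move_arm:
  deltas:
    - [[0,0,0],[-0.09,0.46,0],-1]
    - [[0,0,0],[-0.185,0.925,0],-1]
    - [[0,0,0],[-0.185,0.925,-0.3],-1]
    - [[0,0,0],[-0.185,0.925,-0.3],-1]
    - [[0,0,0],[-0.185,0.925,-0.3],-1]

```text
time: 28.8
tool_pos: [0.4849, 0.3133, 0.1546]
tcp_rot: [2.391, 2.038, -0.0]
wrist_force: [-0.3, 0.2, 1.2]
width: 0.999
```

```bash
python3 - <<'E'
from h import *
st(); im,d,X=cloud("wrist"); discs(X,im,.056,.066)
im,d,X=cloud("top"); save("top2",im); print("placed?"); discs(X,im,.068,.077); 
E
```

```text
28.8 [0.4849 0.3133 0.1546] xang 1.412 F [-0.3  0.2  1.2] M [0.01 0.03 0.  ] w 0.999 q [ 0.53  0.14  1.9  -0.    1.1   0.69]
(357.8, 460.5) R 14.2 n 248 z 0.061 rgb [107. 104.  90.] px [23.  8.]
(572.8, 407.8) R 26.1 n 5339 z 0.061 rgb [204. 206. 189.] px [365.  38.]
(467.3, 405.5) R 26.1 n 5062 z 0.06 rgb [207. 211. 199.] px [207.  68.]
(526.6, 295.8) R 26.1 n 3501 z 0.06 rgb [226. 193.  12.] px [313. 208.]
(295.5, 316.6) R 26.6 n 2417 z 0.06 rgb [212. 175.  11.] px [ 20. 228.]
(335.9, 247.3) R 25.6 n 1392 z 0.06 rgb [213. 176.  11.] px [ 84. 292.]
(466.5, 194.1) R 26.4 n 2490 z 0.06 rgb [32. 31. 31.] px [256. 328.]
(548.6, 152.1) R 27.0 n 295 z 0.061 rgb [90. 82. 74.] px [355. 347.]
placed?
(576.9, -148.8) R 25.9 n 209 z 0.072 rgb [208. 211. 212.] px [300. 152.]
```

Request:
move_arm:
  deltas:
    - [[0,0,0],[-0.09,0.46,-0.2],-1]
    - [[0,0,0],[-0.175,0.92,-0.3],-1]
    - [[0,0,0],[-0.175,0.92,-0.5],-1]
    - [[0,0,0],[-0.175,0.92,-1],-1]
    - [[0,0,0],[-0.175,0.92,-1],-1]

```text
time: 29.52
tool_pos: [0.4643, 0.4019, 0.05]
tcp_rot: [2.391, 2.038, -0.015]
wrist_force: [-1.2, -0.7, 0.6]
width: 0.997
```

Request:
move_arm:
  deltas:
    - [[0,0,0],[0,0,-0.24],-1]
    - [[0,0,0],[0,0,-0.24],-1]
    - [[0,0,0],[0,0,-0.24],1]
    - [[0,0,0],[0,0,-0.24],1]
    - [[0,0,0],[0,0,-0.24],1]
    - [[0,0,0],[0,0,-0.24],1]
    - [[0,0,0],[0,0,-0.24],1]

```text
time: 30.4
tool_pos: [0.4686, 0.4065, 0.0325]
tcp_rot: [2.39, 2.039, 0.005]
wrist_force: [-0.5, -0.8, 6.9]
width: 0.592
```

```bash
python3 - <<'E'
from h import *
st()
E
```

```text
30.4 [0.4686 0.4065 0.0325] xang 1.412 F [-0.5 -0.8  6.9] M [-0.1   0.22 -0.05] w 0.592 q [ 0.67  0.35  1.89 -0.    0.9   0.83]
```

Request:
move_arm:
  deltas:
    - [[0,0,0],[0,0,0.2],1]
    - [[0,0,0],[0,0,0.6],1]
    - [[0,0,0],[0,0,1],1]

```text
time: 30.78
tool_pos: [0.4668, 0.4053, 0.1316]
tcp_rot: [-2.39, -2.039, 0.001]
wrist_force: [0.1, 0.5, -1.3]
width: 0.594
```

Request:
move_arm:
  deltas:
    - [[0,0,0],[0.08,-0.3,0.3],1]
    - [[0,0,0],[0.16,-0.6,0.55],1]
    - [[0,0,0],[0.25,-0.9,0.55],1]

```text
time: 31.15
tool_pos: [0.494, 0.3159, 0.1895]
tcp_rot: [2.388, 2.039, 0.01]
wrist_force: [1.0, -0.8, -2.1]
width: 0.594
```

Request:
move_arm:
  deltas:
    - [[0,0,0],[0.08,-0.3,0],1]
    - [[0,0,0],[0.16,-0.6,0],1]
    - [[0,0,0],[0.25,-0.9,0],1]

```text
time: 31.52
tool_pos: [0.5172, 0.2246, 0.1862]
tcp_rot: [2.39, 2.039, 0.001]
wrist_force: [0.2, 0.2, -1.5]
width: 0.592
```

Request:
move_arm:
  deltas:
    - [[0,0,0],[0.08,-0.3,0],1]
    - [[0,0,0],[0.16,-0.6,0],1]
    - [[0,0,0],[0.25,-0.9,0],1]

```text
time: 31.9
tool_pos: [0.5422, 0.1346, 0.1861]
tcp_rot: [2.39, 2.039, 0.001]
wrist_force: [-0.5, -0.7, -2.3]
width: 0.593
```

Request:
move_arm:
  deltas:
    - [[0,0,0],[0.08,-0.3,0],1]
    - [[0,0,0],[0.16,-0.6,0],1]
    - [[0,0,0],[0.25,-0.9,0],1]

```text
time: 32.28
tool_pos: [0.5672, 0.0447, 0.1861]
tcp_rot: [2.39, 2.039, 0.001]
wrist_force: [0.2, 0.1, -2.1]
width: 0.592
```

Request:
move_arm:
  deltas:
    - [[0,0,0],[0.08,-0.3,0],1]
    - [[0,0,0],[0.16,-0.6,0],1]
    - [[0,0,0],[0.25,-0.9,0],1]
    - [[0,0,0],[0.25,-0.94,0],1]
    - [[0,0,0],[0.25,-0.94,0],1]
    - [[0,0,0],[0.25,-0.94,0],1]

```text
time: 33.02
tool_pos: [0.5919, -0.0475, 0.1854]
tcp_rot: [-2.389, -2.039, -0.0]
wrist_force: [0.6, -0.7, -2.2]
width: 0.595
```

```bash
python3 - <<'E'
from h import *
st(); print(W(0,0)); im,d,X=cloud("wrist"); save("w5",im); print(np.nanmedian(X[280:310,245:265].reshape(-1,3),0))
E
```

```text
33.02 [ 0.5919 -0.0475  0.1854] xang -4.87 F [ 0.6 -0.7 -2.2] M [0.02 0.01 0.06] w 0.595 q [-0.12  0.14  1.83  0.    1.16  0.04]
[ 0.592608 -0.04908 ]
[ 0.59179499 -0.04820995  0.21347128]
```

Request:
move_arm:
  deltas:
    - [[0,0,0],[0.005,-0.015,-0.4],1]
    - [[0,0,0],[0.005,-0.015,-0.8],1]
    - [[0,0,0],[0.005,-0.015,-1],1]
    - [[0,0,0],[0.005,-0.015,-1],1]

```text
time: 33.58
tool_pos: [0.5913, -0.0492, 0.0835]
tcp_rot: [-2.387, -2.038, 0.004]
wrist_force: [0.1, -0.1, -1.3]
width: 0.592
```

Request:
move_arm:
  deltas:
    - [[0,0,0],[0,0,-0.2],1]
    - [[0,0,0],[0,0,-0.35],1]
    - [[0,0,0],[0,0,-0.41],1]
    - [[0,0,0],[0,0,-0.41],1]
    - [[0,0,0],[0,0,-0.415],1]
    - [[0,0,0],[0,0,-0.415],-0.5]
    - [[0,0,0],[0,0,-0.415],-0.5]
    - [[0,0,0],[0,0,-0.415],-0.5]
    - [[0,0,0],[0,0,-0.2],-0.5]
    - [[0,0,0],[0,0,0.2],-0.5]
    - [[0,0,0],[0,0,0.6],-0.5]

```text
time: 34.95
tool_pos: [0.5924, -0.0498, 0.1457]
tcp_rot: [-2.39, -2.038, 0.001]
wrist_force: [0.5, 0.4, -0.0]
width: 0.751
```

Request:
move_arm:
  deltas:
    - [[0,0,0],[-0.04,0.46,0.3],-1]
    - [[0,0,0],[-0.04,0.92,0.4],-1]

```text
time: 35.2
tool_pos: [0.5904, 0.0426, 0.1883]
tcp_rot: [2.39, 2.035, 0.006]
wrist_force: [1.5, -0.1, -0.5]
width: 1.001
```

Request:
move_arm:
  deltas:
    - [[0,0,0],[-0.04,0.46,0],-1]
    - [[0,0,0],[-0.04,0.92,0],-1]

```text
time: 35.45
tool_pos: [0.5847, 0.1355, 0.1856]
tcp_rot: [2.39, 2.038, 0.001]
wrist_force: [-0.0, 0.3, 0.5]
width: 1.002
```

Request:
move_arm:
  deltas:
    - [[0,0,0],[-0.04,0.46,0],-1]
    - [[0,0,0],[-0.04,0.92,0],-1]

```text
time: 35.7
tool_pos: [0.5805, 0.2276, 0.1852]
tcp_rot: [2.39, 2.039, 0.0]
wrist_force: [-0.5, -0.4, 0.1]
width: 0.998
```

Request:
move_arm:
  deltas:
    - [[0,0,0],[-0.04,0.46,0],-1]
    - [[0,0,0],[-0.04,0.92,0],-1]
    - [[0,0,0],[-0.04,0.92,0],-1]
    - [[0,0,0],[-0.04,0.92,0],-1]

```text
time: 36.2
tool_pos: [0.5766, 0.3178, 0.1848]
tcp_rot: [2.389, 2.039, -0.002]
wrist_force: [-0.3, -0.8, -0.7]
width: 0.997
```

```bash
python3 - <<'E'
from h import *
st(); im,d,X=cloud("wrist"); discs(X,im,.056,.066)
im,d,X=cloud("top"); save("top3",im); print("placed?"); discs(X,im,.068,.077); 
E
```

```text
36.2 [0.5766 0.3178 0.1848] xang 1.413 F [-0.3 -0.8 -0.7] M [-0.03 -0.04  0.01] w 0.997 q [ 0.47  0.26  1.69 -0.    1.19  0.62]
(572.9, 407.9) R 26.1 n 3951 z 0.061 rgb [207. 212. 202.] px [231.  70.]
(527.0, 295.7) R 26.2 n 2704 z 0.06 rgb [225. 190.  12.] px [202. 216.]
(339.0, 243.4) R 26.7 n 1852 z 0.06 rgb [210. 173.  12.] px [ 20. 298.]
(466.7, 194.2) R 26.6 n 1569 z 0.06 rgb [32. 31. 31.] px [167. 324.]
(586.7, 166.7) R 39.6 n 586 z 0.061 rgb [92. 84. 76.] px [289. 328.]
(631.9, 103.5) R 10.0 n 127 z 0.06 rgb [89. 82. 74.] px [341. 377.]
placed?
(591.7, -49.5) R 26.1 n 222 z 0.072 rgb [209. 212. 212.] px [267. 146.]
(576.1, -148.8) R 25.9 n 221 z 0.072 rgb [209. 211. 212.] px [300. 152.]
```

Request:
move_arm:
  deltas:
    - [[0,0,0],[-0.02,0.46,-0.2],-1]
    - [[0,0,0],[-0.037,0.9,-0.4],-1]
    - [[0,0,0],[-0.037,0.9,-0.7],-1]
    - [[0,0,0],[-0.037,0.9,-1],-1]
    - [[0,0,0],[-0.037,0.9,-1],-1]

```text
time: 36.92
tool_pos: [0.5711, 0.4053, 0.0817]
tcp_rot: [-2.391, -2.037, 0.011]
wrist_force: [-0.5, 0.0, -0.8]
width: 1.001
```

Request:
move_arm:
  deltas:
    - [[0,0,0],[0,0,-0.3],-1]
    - [[0,0,0],[0,0,-0.53],-1]
    - [[0,0,0],[0,0,-0.53],-1]
    - [[0,0,0],[0,0,-0.53],1]
    - [[0,0,0],[0,0,-0.53],1]
    - [[0,0,0],[0,0,-0.53],1]
    - [[0,0,0],[0,0,-0.53],1]
    - [[0,0,0],[0,0,-0.53],1]

```text
time: 37.92
tool_pos: [0.5744, 0.409, 0.0342]
tcp_rot: [2.39, 2.039, 0.005]
wrist_force: [0.2, 0.1, 5.8]
width: 0.591
```

```bash
python3 - <<'E'
from h import *
st()
E
```

```text
37.92 [0.5744 0.409  0.0342] xang 1.413 F [0.2 0.1 5.8] M [-0.01  0.12 -0.01] w 0.591 q [0.58 0.48 1.69 0.   0.96 0.74]
```

Request:
move_arm:
  deltas:
    - [[0,0,0],[0,0,0.2],1]
    - [[0,0,0],[0,0,0.6],1]
    - [[0,0,0],[0,0,1],1]

```text
time: 38.3
tool_pos: [0.5724, 0.4077, 0.1331]
tcp_rot: [-2.39, -2.039, 0.003]
wrist_force: [0.1, 0.7, -1.4]
width: 0.595
```

Request:
move_arm:
  deltas:
    - [[0,0,0],[0.03,-0.3,0.3],1]
    - [[0,0,0],[0.06,-0.6,0.7],1]
    - [[0,0,0],[0.09,-0.9,0.7],1]

```text
time: 38.67
tool_pos: [0.5844, 0.3185, 0.2082]
tcp_rot: [2.388, 2.038, 0.013]
wrist_force: [0.9, 0.1, -1.6]
width: 0.594
```

Request:
move_arm:
  deltas:
    - [[0,0,0],[0.03,-0.3,0],1]
    - [[0,0,0],[0.06,-0.6,0],1]
    - [[0,0,0],[0.09,-0.9,0],1]

```text
time: 39.05
tool_pos: [0.5907, 0.227, 0.2028]
tcp_rot: [-2.39, -2.039, 0.0]
wrist_force: [0.5, -0.7, -2.0]
width: 0.596
```

Request:
move_arm:
  deltas:
    - [[0,0,0],[0.03,-0.3,0],1]
    - [[0,0,0],[0.06,-0.6,0],1]
    - [[0,0,0],[0.09,-0.9,0],1]

```text
time: 39.42
tool_pos: [0.5997, 0.1371, 0.2027]
tcp_rot: [-2.39, -2.039, 0.0]
wrist_force: [0.5, 0.2, -2.6]
width: 0.593
```

Request:
move_arm:
  deltas:
    - [[0,0,0],[0.03,-0.3,0],1]
    - [[0,0,0],[0.06,-0.6,0],1]
    - [[0,0,0],[0.08,-0.88,0],1]
    - [[0,0,0],[0.08,-0.88,0],1]
    - [[0,0,0],[0.08,-0.88,0],1]

```text
time: 40.05
tool_pos: [0.6079, 0.0505, 0.2025]
tcp_rot: [-2.39, -2.038, -0.0]
wrist_force: [-0.3, 0.8, -1.5]
width: 0.59
```

```bash
python3 - <<'E'
from h import *
st(); print(W(0,.1)); im,d,X=cloud("wrist"); save("w6",im); print(np.nanmedian(X[280:310,245:265].reshape(-1,3),0))
E
```

```text
40.05 [0.6079 0.0505 0.2025] xang -4.871 F [-0.3  0.8 -1.5] M [-0.05  0.02 -0.01] w 0.59 q [0.04 0.16 1.78 0.   1.2  0.2 ]
[0.608308 0.04969 ]
[0.60750938 0.04845164 0.22885194]
```

Request:
move_arm:
  deltas:
    - [[0,0,0],[0.005,-0.008,-0.4],1]
    - [[0,0,0],[0.005,-0.008,-0.8],1]
    - [[0,0,0],[0.005,-0.008,-1],1]
    - [[0,0,0],[0.005,-0.008,-1],1]

```text
time: 40.6
tool_pos: [0.607, 0.0499, 0.1004]
tcp_rot: [-2.387, -2.038, 0.005]
wrist_force: [0.1, -0.3, -1.3]
width: 0.594
```

Request:
move_arm:
  deltas:
    - [[0,0,0],[0,0,-0.25],1]
    - [[0,0,0],[0,0,-0.5],1]
    - [[0,0,0],[0,0,-0.56],1]
    - [[0,0,0],[0,0,-0.575],1]
    - [[0,0,0],[0,0,-0.575],1]
    - [[0,0,0],[0,0,-0.575],-0.5]
    - [[0,0,0],[0,0,-0.575],-0.5]
    - [[0,0,0],[0,0,-0.575],-0.5]
    - [[0,0,0],[0,0,-0.3],-0.5]
    - [[0,0,0],[0,0,0.2],-0.5]
    - [[0,0,0],[0,0,0.7],-0.5]

```text
time: 41.98
tool_pos: [0.6081, 0.0493, 0.1731]
tcp_rot: [-2.39, -2.038, 0.001]
wrist_force: [0.4, 0.8, 0.3]
width: 0.746
```

Request:
move_arm:
  deltas:
    - [[0,0,0],[0.36,-0.45,0],-1]
    - [[0,0,0],[0.72,-0.9,0],-1]
    - [[0,0,0],[0.72,-1,0],-1]
    - [[0,0,0],[0.72,-1,0],-1]
    - [[0,0,0],[0.72,-1,0],-1]

```text
time: 42.6
tool_pos: [0.6797, -0.0496, 0.1718]
tcp_rot: [-2.389, -2.039, 0.001]
wrist_force: [-0.7, -0.0, -0.2]
width: 1.002
```

```bash
python3 - <<'E'
from h import *
st(); im,d,X=cloud("wrist"); save("w7",im); discs(X,im,.067,.077)
k=(X[...,2]>.116)&(X[...,2]<.135)&(np.hypot(X[...,0]-.681,X[...,1]+.063)<.075)
Q=X[k]; print(len(Q),np.median(Q[:,2]),cv2.minAreaRect(Q[:,:2].astype(np.float32)*1000))
im,d,X=cloud("top"); save("top4",im);discs(X,im,.068,.077); discs(X,im,.055,.066)
E
```

```text
42.6 [ 0.6797 -0.0496  0.1718] xang -4.87 F [-0.7 -0.  -0.2] M [ 0.03 -0.    0.  ] w 1.002 q [-0.11  0.32  1.65  0.    1.18  0.05]
(537.4, -14.7) R 118.9 n 2553 z 0.072 rgb [107.  98.  88.] px [ 54. 147.]
(610.4, 48.1) R 26.2 n 4863 z 0.072 rgb [224. 223. 209.] px [133.  72.]
(593.4, -50.8) R 26.4 n 3383 z 0.072 rgb [224. 221. 205.] px [146. 210.]
(578.6, -134.0) R 20.2 n 307 z 0.072 rgb [202. 197. 179.] px [160. 305.]
(592.9, -202.0) R 33.3 n 416 z 0.071 rgb [104.  95.  86.] px [180. 365.]
3614 0.12531487556492904 ((681.7262573242188, -63.593597412109375), (109.40839385986328, 14.013915061950684), 81.063232421875)
(608.9, 50.3) R 25.9 n 210 z 0.072 rgb [209. 211. 209.] px [234. 140.]
(525.4, 297.1) R 26.5 n 227 z 0.06 rgb [224. 197.  85.] px [152. 166.]
(471.4, 64.9) R 42.8 n 86 z 0.057 rgb [150. 145. 144.] px [227. 185.]
(465.2, 195.5) R 25.9 n 227 z 0.06 rgb [49. 47. 49.] px [185. 187.]
(337.1, 244.8) R 26.0 n 241 z 0.06 rgb [228. 202.  91.] px [167. 230.]
(293.9, 318.9) R 26.2 n 247 z 0.06 rgb [225. 198.  89.] px [141. 244.]
```

View pics/w7.png

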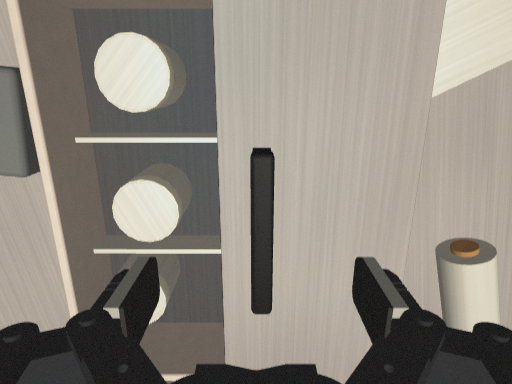

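Three pots stand upright, one per cell, at (132,72), (146,210) and (150,290). The handle is at (262,230), 130 mm from where it sits when closed. Closing the lid now.

Request:
move_arm:
  deltas:
    - [[0,0,0],[0.02,-0.137,0],-1]
    - [[0,0,0],[0.02,-0.137,-0.4],-1]
    - [[0,0,0],[0.02,-0.137,-0.72],-1]
    - [[0,0,0],[0.02,-0.137,-0.72],-1]
    - [[0,0,0],[0.02,-0.137,-0.72],1]
    - [[0,0,0],[0.02,-0.137,-0.72],1]
    - [[0,0,0],[0.02,-0.137,-0.72],1]
    - [[0,0,0],[0.02,-0.137,-0.72],1]
    - [[0,0,0],[0.02,-0.137,-0.72],1]
    - [[0,0,0],[0.02,-0.137,-0.72],1]

```text
time: 43.95
tool_pos: [0.6812, -0.0641, 0.1014]
tcp_rot: [-2.388, -2.038, 0.003]
wrist_force: [-6.5, 1.0, 7.0]
width: 0.15
```

Request:
move_arm:
  deltas:
    - [[0,0,0],[-0.1,0.016,0],1]
    - [[0,0,0],[-0.25,0.04,0],1]
    - [[0,0,0],[-0.4,0.064,0],1]
    - [[0,0,0],[-0.55,0.087,0],1]
    - [[0,0,0],[-0.65,0.103,0],1]
    - [[0,0,0],[-0.65,0.103,0],1]

```text
time: 44.7
tool_pos: [0.616, -0.0538, 0.1014]
tcp_rot: [-2.39, -2.038, 0.001]
wrist_force: [-1.6, 0.4, 9.1]
width: 0.151
```

Request:
move_arm:
  deltas:
    - [[0,0,0],[-0.1,0.016,0],1]
    - [[0,0,0],[-0.25,0.04,0],1]
    - [[0,0,0],[-0.4,0.064,0],1]
    - [[0,0,0],[-0.55,0.087,0],1]
    - [[0,0,0],[-0.63,0.1,0],1]
    - [[0,0,0],[-0.65,0.103,0],1]
    - [[0,0,0],[-0.655,0.104,0],1]
    - [[0,0,0],[-0.655,0.104,0],1]

```text
time: 45.7
tool_pos: [0.5528, -0.0437, 0.1014]
tcp_rot: [2.388, 2.037, 0.004]
wrist_force: [4.3, -0.5, 6.3]
width: 0.154
```

```bash
python3 - <<'E'
from h import *
st()
E
```

```text
45.7 [ 0.5528 -0.0437  0.1014] xang 1.413 F [ 4.3 -0.5  6.3] M [-0.05 -0.52  0.05] w 0.154 q [-0.12  0.15  1.99  0.    0.99  0.03]
```

Request:
move_arm:
  deltas:
    - [[0,0,0],[-0.02,0.003,0],1]
    - [[0,0,0],[-0.03,0.005,0],1]
    - [[0,0,0],[-0.03,0.005,0],1]
    - [[0,0,0],[-0.03,0.005,0],1]

```text
time: 46.2
tool_pos: [0.5528, -0.0437, 0.1014]
tcp_rot: [2.385, 2.034, 0.01]
wrist_force: [12.9, -1.8, -2.3]
width: 0.153
```

Request:
move_arm:
  deltas:
    - [[0,0,0],[0.03,-0.005,0],1]
    - [[0,0,0],[0.03,-0.005,0],-1]
    - [[0,0,0],[0.03,-0.005,0],-1]
    - [[0,0,0],[0.03,-0.005,0],-1]
    - [[0,0,0],[0.03,-0.005,0.5],-1]
    - [[0,0,0],[0.03,-0.005,0.9],-1]

```text
time: 46.95
tool_pos: [0.5513, -0.0436, 0.1906]
tcp_rot: [-2.389, -2.038, 0.002]
wrist_force: [0.1, -0.1, 0.8]
width: 0.999
```

Request:
move_arm:
  deltas:
    - [[0,0,0.06],[-0.08,-0.5,0],-1]
    - [[0,0,0.11],[-0.15,-0.96,0],-1]

```text
time: 47.2
tool_pos: [0.537, -0.1403, 0.1909]
tcp_rot: [2.2, 2.242, 0.001]
wrist_force: [0.9, -0.0, 0.3]
width: 1.0
```

Request:
move_arm:
  deltas:
    - [[0,0,0],[-0.08,-0.5,0],-1]
    - [[0,0,0],[-0.15,-0.96,0],-1]
    - [[0,0,0],[-0.15,-0.96,-0.2],-1]
    - [[0,0,0],[-0.15,-0.96,-0.2],-1]
    - [[0,0,0],[-0.15,-0.96,-0.2],-1]

```text
time: 47.82
tool_pos: [0.5218, -0.2343, 0.1696]
tcp_rot: [-2.203, -2.238, 0.0]
wrist_force: [-0.3, 0.9, -0.2]
width: 0.998
```

```bash
python3 - <<'E'
from h import *
st(); im,d,X=cloud("wrist"); wing(X,(.5226,-.2352))
im,d,X=cloud("top"); 
k=(X[...,2]>.11)&(X[...,2]<.14)&(np.hypot(X[...,0]-.552,X[...,1]+.043)<.075); Q=X[k]; m=Q[:,:2].mean(0); print("handle",len(Q),m,(m-O)@SX)
E
```

```text
47.83 [ 0.5218 -0.2343  0.1696] xang -4.697 F [-0.3  0.9 -0.2] M [-0.01 -0.01 -0.04] w 0.998 q [-0.47  0.12  1.89  0.    1.13 -0.48]
wing 2898 ztop 0.1469823308591248 ang -1.5554009139272675 [0.01364695 0.06521584] (522.6195678710938, -235.76129150390625) (14.084796905517578, 63.844276428222656)
handle 203 [ 0.55108102 -0.04141852] -0.042219045776720886
```

Request:
move_arm:
  deltas:
    - [[0,0,0],[0.007,-0.014,-0.25],-1]
    - [[0,0,0],[0.007,-0.014,-0.51],-1]
    - [[0,0,0],[0.007,-0.014,-0.51],-1]
    - [[0,0,0],[0.007,-0.014,-0.51],1]
    - [[0,0,0],[0.007,-0.014,-0.51],1]
    - [[0,0,0],[0.007,-0.014,-0.51],1]
    - [[0,0,0],[0.007,-0.014,-0.51],1]
    - [[0,0,0],[0.007,-0.014,-0.51],1]
    - [[0,0,0],[0.007,-0.014,-0.51],1]

```text
time: 49.05
tool_pos: [0.5227, -0.2373, 0.1199]
tcp_rot: [2.205, 2.237, -0.001]
wrist_force: [-2.9, 1.4, 6.1]
width: 0.152
```

Request:
move_arm:
  deltas:
    - [[0,0,0.1],[0,0,-0.006],1]
    - [[0,0,0.2],[0,0,-0.012],1]
    - [[0,0,0.3],[0,0,-0.019],1]
    - [[0,0,0.4],[0,0,-0.025],1]
    - [[0,0,0.5],[0,0,-0.031],1]
    - [[0,0,0.6],[0,0,-0.037],1]
    - [[0,0,0.7],[0,0,-0.044],1]
    - [[0,0,0.8],[0,0,-0.05],1]
    - [[0,0,0.9],[0,0,-0.056],1]
    - [[0,0,1.0],[0,0,-0.062],1]
    - [[0,0,1.0],[0,0,-0.062],1]

```text
time: 50.42
tool_pos: [0.5242, -0.2354, 0.1137]
tcp_rot: [-0.024, 3.139, 0.005]
wrist_force: [2.0, 7.0, 4.9]
width: 0.154
```

```bash
python3 - <<'E'
from h import *
st()
E
```

```text
50.42 [ 0.5242 -0.2354  0.1137] xang 3.157 F [2.  7.  4.9] M [ 1.31 -0.37  0.12] w 0.154 q [-0.47  0.18  1.94  0.    1.03 -2.06]
```

Request:
move_arm:
  deltas:
    - [[0,0,0.04],[0,0,-0.003],1]
    - [[0,0,0.08],[0,0,-0.005],1]
    - [[0,0,0.09],[0,0,-0.006],1]
    - [[0,0,0.09],[0,0,-0.006],1]

```text
time: 50.92
tool_pos: [0.5242, -0.2351, 0.1131]
tcp_rot: [-0.242, 3.129, 0.005]
wrist_force: [2.6, 6.8, 4.7]
width: 0.154
```

```bash
python3 - <<'E'
from h import *
st()
E
```

```text
50.92 [ 0.5242 -0.2351  0.1131] xang 3.296 F [2.6 6.8 4.7] M [ 1.36 -0.25 -0.14] w 0.154 q [-0.47  0.18  1.94  0.01  1.02 -2.2 ]
```

Request:
move_arm:
  deltas:
    - [[0,0,0.03],[0,0,0],1]
    - [[0,0,0.05],[0,0,0],1]
    - [[0,0,0.05],[0,0,0],1]

```text
time: 51.3
tool_pos: [0.5241, -0.2352, 0.1131]
tcp_rot: [-0.36, 3.118, 0.006]
wrist_force: [2.0, 6.0, 5.1]
width: 0.155
```

```bash
python3 - <<'E'
from h import *
st()
E
```

```text
51.3 [ 0.5241 -0.2352  0.1131] xang 3.371 F [2.  6.  5.1] M [ 1.2  -0.17 -1.33] w 0.155 q [-0.47  0.18  1.94  0.01  1.02 -2.27]
```

Request:
move_arm:
  deltas:
    - [[0,0,-0.04],[0,0,0],1]
    - [[0,0,-0.05],[0,0,0],-1]
    - [[0,0,-0.05],[0,0,0],-1]
    - [[0,0,-0.05],[0,0,0],-1]
    - [[0,0,-0.05],[0,0,0.5],-1]
    - [[0,0,-0.05],[0,0,0.9],-1]
    - [[0,0,-0.05],[0,0,0.9],-1]

```text
time: 52.18
tool_pos: [0.5255, -0.2387, 0.207]
tcp_rot: [-0.244, 3.125, -0.007]
wrist_force: [0.4, 0.1, 0.4]
width: 1.005
```

```bash
python3 - <<'E'
from h import *
st(); im,d,X=cloud("wrist"); wing(X,(.5226,-.2352))
E
```

```text
52.17 [ 0.5255 -0.2387  0.207 ] xang 3.298 F [0.4 0.1 0.4] M [ 0.04  0.02 -0.05] w 1.005 q [-0.47  0.09  1.85 -0.    1.19 -2.2 ]
wing 1921 ztop 0.1402903747118388 ang 0.1501387134857519 [0.01364958 0.06441957] (522.1141967773438, -235.96900939941406) (63.286293029785156, 13.845256805419922)
```

Request:
move_arm:
  deltas:
    - [[0,0,-0.1],[0.05,0.33,0],-1]
    - [[0,0,-0.2],[0.1,0.66,0],-1]
    - [[0,0,-0.31],[0.15,0.96,0],-1]

```text
time: 52.6
tool_pos: [0.5366, -0.1399, 0.2002]
tcp_rot: [-0.526, -3.094, -0.001]
wrist_force: [0.2, 0.0, -0.9]
width: 1.003
```

Request:
move_arm:
  deltas:
    - [[0,0,-0.1],[0.05,0.33,0],-1]
    - [[0,0,-0.2],[0.1,0.66,0],-1]
    - [[0,0,-0.31],[0.15,0.96,0],-1]

```text
time: 52.98
tool_pos: [0.5516, -0.0439, 0.2002]
tcp_rot: [-1.256, -2.876, 0.002]
wrist_force: [0.3, 0.1, -0.2]
width: 1.002
```

Request:
move_arm:
  deltas:
    - [[0,0,-0.1],[0.05,0.33,0],-1]
    - [[0,0,-0.2],[0.1,0.66,0],-1]
    - [[0,0,-0.31],[0.15,0.96,0],-1]

```text
time: 53.35
tool_pos: [0.5666, 0.0519, 0.2001]
tcp_rot: [-1.912, -2.489, 0.004]
wrist_force: [0.1, -0.3, 0.3]
width: 0.997
```

Request:
move_arm:
  deltas:
    - [[0,0,-0.1],[0.05,0.33,0],-1]
    - [[0,0,-0.2],[0.1,0.66,0],-1]
    - [[0,0,-0.31],[0.15,0.96,0],-1]
    - [[0,0,-0.31],[0.15,0.96,-0.3],-1]
    - [[0,0,-0.31],[0.15,0.96,-0.3],-1]
    - [[0,0,-0.31],[0.15,0.96,-0.3],-1]

```text
time: 54.1
tool_pos: [0.5822, 0.1465, 0.1716]
tcp_rot: [-2.453, -1.962, 0.003]
wrist_force: [0.5, 0.4, 0.8]
width: 0.999
```

```bash
python3 - <<'E'
from h import *
st(); im,d,X=cloud("wrist"); wing(X,(.5838,.15))
E
```

```text
54.1 [0.5822 0.1465 0.1716] xang -4.934 F [0.5 0.4 0.8] M [-0.01 -0.05  0.01] w 0.999 q [ 0.2   0.17  1.83 -0.    1.14  0.43]
wing 2898 ztop 0.14695533860662235 ang 1.331470866633122 [0.01372924 0.06523207] (583.9387817382812, 149.47508239746094) (63.46583557128906, 14.060461044311523)
```

Request:
move_arm:
  deltas:
    - [[0,0,-0.011],[0.015,0.033,-0.25],-1]
    - [[0,0,-0.011],[0.015,0.033,-0.52],-1]
    - [[0,0,-0.011],[0.015,0.033,-0.52],-1]
    - [[0,0,-0.011],[0.015,0.033,-0.52],1]
    - [[0,0,-0.011],[0.015,0.033,-0.52],1]
    - [[0,0,-0.011],[0.015,0.033,-0.52],1]
    - [[0,0,-0.011],[0.015,0.033,-0.52],1]
    - [[0,0,-0.011],[0.015,0.033,-0.52],1]
    - [[0,0,-0.011],[0.015,0.033,-0.52],1]

```text
time: 55.28
tool_pos: [0.5841, 0.1505, 0.1212]
tcp_rot: [-2.469, -1.941, 0.0]
wrist_force: [-3.4, 0.6, 6.5]
width: 0.156
```

Request:
move_arm:
  deltas:
    - [[0,0,-0.1],[0,0,-0.006],1]
    - [[0,0,-0.2],[0,0,-0.012],1]
    - [[0,0,-0.3],[0,0,-0.019],1]
    - [[0,0,-0.4],[0,0,-0.025],1]
    - [[0,0,-0.5],[0,0,-0.031],1]
    - [[0,0,-0.6],[0,0,-0.037],1]
    - [[0,0,-0.7],[0,0,-0.044],1]
    - [[0,0,-0.8],[0,0,-0.05],1]
    - [[0,0,-0.9],[0,0,-0.056],1]
    - [[0,0,-1.0],[0,0,-0.062],1]
    - [[0,0,-1.0],[0,0,-0.062],1]

```text
time: 56.65
tool_pos: [0.5843, 0.1496, 0.1149]
tcp_rot: [3.118, -0.375, -0.0]
wrist_force: [-2.4, -2.7, 5.6]
width: 0.148
```

Request:
move_arm:
  deltas:
    - [[0,0,-0.04],[0,0,-0.003],1]
    - [[0,0,-0.08],[0,0,-0.005],1]
    - [[0,0,-0.11],[0,0,-0.006],1]
    - [[0,0,-0.11],[0,0,-0.006],1]

```text
time: 57.15
tool_pos: [0.5841, 0.1496, 0.1143]
tcp_rot: [3.074, -0.638, 0.0]
wrist_force: [-3.1, -1.2, 5.8]
width: 0.156
```

```bash
python3 - <<'E'
from h import *
st()
E
```

```text
57.15 [0.5841 0.1496 0.1143] xang -0.409 F [-3.1 -1.2  5.8] M [-0.37  0.62  0.74] w 0.156 q [ 0.21  0.23  1.88 -0.    1.04  2.19]
```

Request:
move_arm:
  deltas:
    - [[0,0,-0.025],[0,0,0],1]
    - [[0,0,-0.025],[0,0,0],1]
    - [[0,0,0.02],[0,0,0],1]
    - [[0,0,0.03],[0,0,0],-1]
    - [[0,0,0.03],[0,0,0],-1]
    - [[0,0,0.03],[0,0,0],-1]
    - [[0,0,0.03],[0,0,0.5],-1]
    - [[0,0,0.03],[0,0,0.9],-1]
    - [[0,0,0.03],[0,0,0.9],-1]

```text
time: 58.28
tool_pos: [0.5874, 0.1509, 0.2084]
tcp_rot: [-3.086, 0.569, -0.013]
wrist_force: [1.1, -0.4, -0.4]
width: 1.001
```

```bash
python3 - <<'E'
from h import *
st(); im,d,X=cloud("wrist"); wing(X,(.5838,.15))
im,d,X=cloud("top"); save("top5",im); k=(im[...,0]>140)&(im[...,1]<70)&(X[...,2]>.09)
Q=X[k]; print("stop",len(Q),np.median(Q,0),cv2.minEnclosingCircle(Q[:,:2].astype(np.float32)*1000))
E
```

```text
58.27 [0.5874 0.1509 0.2084] xang 5.919 F [ 1.1 -0.4 -0.4] M [ 0.07  0.01 -0.02] w 1.001 q [0.21 0.15 1.79 0.   1.2  2.15]
wing 1853 ztop 0.14027533481887233 ang -0.36427159285234745 [0.01359944 0.06472131] (584.1806030273438, 148.93975830078125) (14.006814956665039, 63.18687438964844)
stop 89 [0.46361734 0.03932795 0.09650547] ((466.4777526855469, 39.905059814453125), 27.772396087646484)
```

Request:
move_arm:
  deltas:
    - [[0,0,0.1],[-0.5,-0.45,0],-0.7]
    - [[0,0,0.2],[-0.9,-0.9,0],-0.7]
    - [[0,0,0.3],[-0.95,-0.95,0],-0.7]
    - [[0,0,0.4],[-0.95,-0.95,0],-0.7]
    - [[0,0,0.468],[-0.95,-0.95,0],-0.7]
    - [[0,0,0.468],[-0.95,-0.95,0],-0.7]
    - [[0,0,0.468],[-0.95,-0.95,0],-0.7]

```text
time: 59.25
tool_pos: [0.4886, 0.0552, 0.2024]
tcp_rot: [-3.088, -0.577, 0.003]
wrist_force: [0.7, 0.1, 0.4]
width: 0.851
```

```bash
python3 - <<'E'
from h import *
st(); im,d,X=cloud("wrist"); k=(im[...,0]>120)&(im[...,1]<70)&(X[...,2]>.09)
Q=X[k]; print("stop",len(Q),np.median(Q,0),cv2.minEnclosingCircle(Q[:,:2].astype(np.float32)*1000)); save("w8",im)
E
```

```text
59.25 [0.4886 0.0552 0.2024] xang -5.914 F [0.7 0.1 0.4] M [-0.02  0.01 -0.03] w 0.851 q [ 0.06 -0.06  2.02  0.    1.19  1.26]
stop 3292 [0.47042245 0.04002181 0.09849437] ((467.7934875488281, 37.6651725769043), 28.55495262145996)
```

View pics/w8.png

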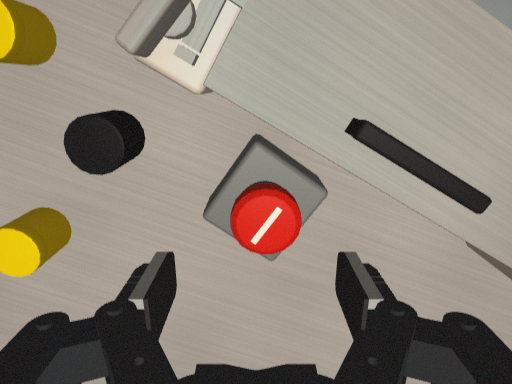

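The red head is down at (265,218), its white bar unturned. Its centre is about (0.467, 0.0385) and its top is at 98.5 mm. I'll grip it and turn clockwise while rising.

Request:
move_arm:
  deltas:
    - [[0,0,0],[-0.21,-0.167,-0.3],-0.7]
    - [[0,0,0],[-0.21,-0.167,-0.6],-0.7]
    - [[0,0,0],[-0.21,-0.167,-0.9],-0.7]
    - [[0,0,0],[-0.21,-0.167,-0.9],-0.7]

```text
time: 59.8
tool_pos: [0.4656, 0.0385, 0.111]
tcp_rot: [-3.087, -0.578, 0.01]
wrist_force: [0.8, 0.4, 0.3]
width: 0.848
```

Request:
move_arm:
  deltas:
    - [[0,0,0],[0,0,-0.25],-0.7]
    - [[0,0,0],[0,0,-0.42],-0.7]
    - [[0,0,0],[0,0,-0.42],-0.7]
    - [[0,0,0],[0,0,-0.42],1]
    - [[0,0,0],[0,0,-0.42],1]
    - [[0,0,0],[0,0,-0.42],1]
    - [[0,0,0],[0,0,-0.42],1]
  grip_force: 30

```text
time: 60.68
tool_pos: [0.469, 0.0388, 0.0727]
tcp_rot: [-3.088, -0.579, -0.002]
wrist_force: [-1.9, 1.2, 5.7]
width: 0.666
```

```bash
python3 - <<'E'
from h import *
st()
E
```

```text
60.67 [0.469  0.0388 0.0727] xang -5.912 F [-1.9  1.2  5.7] M [ 0.31  0.4  -0.03] w 0.666 q [0.03 0.04 2.18 0.   0.92 1.23]
```

Request:
move_arm:
  deltas:
    - [[0,0,-0.07],[0,0,0.01],1]
    - [[0,0,-0.14],[0,0,0.02],1]
    - [[0,0,-0.21],[0,0,0.03],1]
    - [[0,0,-0.28],[0,0,0.04],1]
    - [[0,0,-0.35],[0,0,0.05],1]
    - [[0,0,-0.42],[0,0,0.06],1]
    - [[0,0,-0.49],[0,0,0.07],1]
    - [[0,0,-0.56],[0,0,0.08],1]
    - [[0,0,-0.63],[0,0,0.09],1]
    - [[0,0,-0.66],[0,0,0.09],1]
    - [[0,0,-0.66],[0,0,0.09],1]

```text
time: 62.05
tool_pos: [0.468, 0.0374, 0.0801]
tcp_rot: [2.968, -1.021, 0.001]
wrist_force: [0.3, -4.7, -3.4]
width: 0.665
```

```bash
python3 - <<'E'
from h import *
st()
E
```

```text
62.05 [0.468  0.0374 0.0801] xang -0.663 F [ 0.3 -4.7 -3.4] M [-0.97  0.02  0.79] w 0.665 q [ 0.03  0.03  2.18 -0.    0.94  2.26]
```

Request:
move_arm:
  deltas:
    - [[0,0,-0.02],[0,0,0],1]
    - [[0,0,-0.02],[0,0,0],1]

```text
time: 62.3
tool_pos: [0.4681, 0.0375, 0.0801]
tcp_rot: [2.951, -1.07, 0.001]
wrist_force: [1.3, -6.6, -3.3]
width: 0.666
```

```bash
python3 - <<'E'
from h import *
st()
E
```

```text
62.3 [0.4681 0.0375 0.0801] xang -0.696 F [ 1.3 -6.6 -3.3] M [-1.11 -0.    0.79] w 0.666 q [ 0.03  0.03  2.18 -0.    0.94  2.3 ]
```

Request:
move_arm:
  deltas:
    - [[0,0,0.02],[0,0,0],1]
    - [[0,0,0.02],[0,0,0],-0.7]
    - [[0,0,0.02],[0,0,0],-0.7]
    - [[0,0,0.02],[0,0,0],-0.7]
    - [[0,0,0.02],[0,0,0.4],-0.7]
    - [[0,0,0.02],[-0.1,0,0.9],-0.7]
    - [[0,0,0.02],[-0.2,0,1],-0.7]
    - [[0,0,0.02],[-0.2,0,1],-0.7]

```text
time: 63.3
tool_pos: [0.4483, 0.0387, 0.1812]
tcp_rot: [-2.968, 1.026, -0.003]
wrist_force: [0.5, -0.0, 0.5]
width: 0.851
```

```bash
python3 - <<'E'
from h import *
st(); im,d,X=cloud("wrist"); k=(im[...,0]>120)&(im[...,1]<70)&(X[...,2]>.09)
Q=X[k]; print("stop",len(Q),np.median(Q,0))
w=(im.min(2)>170)&(np.hypot(X[...,0]-.4675,X[...,1]-.038)<.025)&(X[...,2]>.09)
Q=X[w][:,:2]; e,V=np.linalg.eigh(np.cov(Q.T)); print("bar",len(Q),np.arctan(V[1,1]/V[0,1]))
import os
wc=cv2.imread("pics/w8.png"); np.save("x.npy",0); save("w9",im)
for n in("top0","top5"):
    z=cv2.imread(f"pics/{n}.png")[...,::-1]
    m=(z.min(2)>150); m[:176]=0;m[197:]=0;m[:,:227]=0;m[:,248:]=0
    v,u=np.nonzero(m); e,V=np.linalg.eigh(np.cov(np.array([u,v]))); print(n,len(u),"world ang",np.arctan2(-V[0,1],-V[1,1]))
im,d,X=cloud("top"); save("top6",im); wing(X,(.5838,.15)); wing(X,(.5226,-.2352)); discs(X,im,.055,.066)
E
```

```text
63.3 [0.4483 0.0387 0.1812] xang 5.617 F [ 0.5 -0.   0.5] M [0.03 0.06 0.01] w 0.851 q [ 0.03 -0.13  2.12  0.    1.15  2.27]
stop 4740 [0.46986416 0.03542581 0.1060333 ]
bar 371 -1.2302613504292457
top0 29 world ang 2.8641733121934823
top5 86 world ang 2.363557607229381
wing 124 ztop 0.13939997413544156 ang -0.3634314218756007 [0.01455258 0.0651854 ] (581.8984985351562, 150.63731384277344) (14.53067398071289, 62.89174270629883)
wing 131 ztop 0.13860808597623248 ang 0.14573486848898212 [0.01513146 0.06398111] (521.4222412109375, -233.97683715820312) (63.423824310302734, 14.822348594665527)
(727.9, -70.5) R 155.4 n 3286 z 0.062 rgb [140. 144. 146.] px [274. 104.]
(525.4, 296.5) R 26.2 n 232 z 0.06 rgb [212. 186.  78.] px [152. 166.]
(465.4, 195.5) R 25.8 n 232 z 0.06 rgb [45. 43. 44.] px [185. 187.]
(336.9, 244.8) R 26.0 n 239 z 0.06 rgb [218. 192.  85.] px [167. 230.]
(293.8, 318.7) R 26.2 n 246 z 0.06 rgb [215. 189.  82.] px [141. 244.]
```

View pics/w9.png

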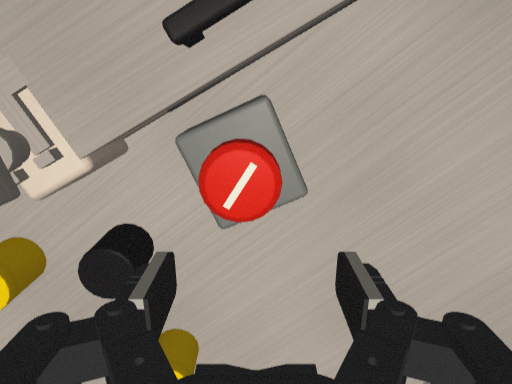

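View pics/top6.png

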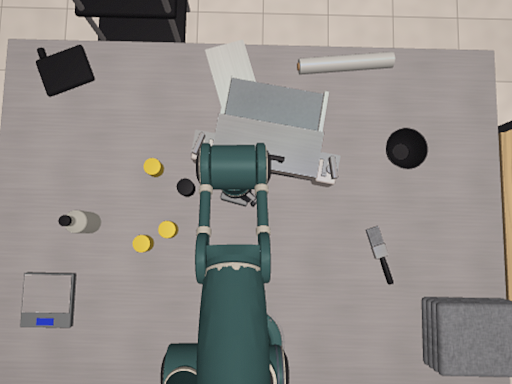

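The head sits at 106 mm, about 7.5 mm up, so it slipped a little before the end stop. I'll re-grip it harder and finish the turn.

Request:
move_arm:
  deltas:
    - [[0,0,0.1],[0.1,0,0],-0.7]
    - [[0,0,0.2],[0.193,-0.008,0],-0.7]
    - [[0,0,0.3],[0.193,-0.008,0],-0.7]
    - [[0,0,0.4],[0.193,-0.008,-0.3],-0.7]
    - [[0,0,0.4],[0.193,-0.008,-0.6],-0.7]
    - [[0,0,0.4],[0.193,-0.008,-1],-0.7]
    - [[0,0,0.4],[0.193,-0.008,-1],-0.7]

```text
time: 64.28
tool_pos: [0.4628, 0.0376, 0.0757]
tcp_rot: [3.141, -0.059, -0.018]
wrist_force: [-0.8, -0.6, 0.8]
width: 0.85
```

Request:
move_arm:
  deltas:
    - [[0,0,0],[0,0,-0.04],-0.7]
    - [[0,0,0],[0,0,-0.04],-0.7]
    - [[0,0,0],[0,0,-0.04],1]
    - [[0,0,0],[0,0,-0.04],1]
    - [[0,0,0],[0,0,-0.04],1]
    - [[0,0,0],[0,0,-0.04],1]
  grip_force: 60

```text
time: 65.03
tool_pos: [0.4687, 0.0379, 0.0774]
tcp_rot: [-3.141, 0.059, -0.004]
wrist_force: [0.5, 1.8, 3.3]
width: 0.655
```

```bash
python3 - <<'E'
from h import *
st()
E
```

```text
65.03 [0.4687 0.0379 0.0774] xang 6.246 F [0.5 1.8 3.3] M [ 0.26 -0.17  0.04] w 0.655 q [0.03 0.03 2.18 0.   0.93 1.64]
```

Request:
move_arm:
  deltas:
    - [[0,0,-0.04],[0,0,0.006],1]
    - [[0,0,-0.08],[0,0,0.012],1]
    - [[0,0,-0.12],[0,0,0.018],1]
    - [[0,0,-0.14],[0,0,0.02],1]
    - [[0,0,-0.14],[0,0,0.02],1]

```text
time: 65.65
tool_pos: [0.4643, 0.0385, 0.0772]
tcp_rot: [3.116, -0.396, -0.011]
wrist_force: [-5.5, 5.4, 3.8]
width: 0.651
```

```bash
python3 - <<'E'
from h import *
st()
E
```

```text
65.65 [0.4643 0.0385 0.0772] xang -0.253 F [-5.5  5.4  3.8] M [0.93 0.88 1.65] w 0.651 q [0.03 0.03 2.18 0.   0.94 1.85]
```

Request:
move_arm:
  deltas:
    - [[0,0,0.06],[0,0,0],1]
    - [[0,0,0.07],[0,0,0],-0.7]
    - [[0,0,0.07],[0,0,0],-0.7]
    - [[0,0,0.07],[0,0,0],-0.7]
    - [[0,0,0.07],[0,0,0.4],-0.7]
    - [[0,0,0.07],[-0.1,0,0.9],-0.7]
    - [[0,0,0.07],[-0.2,0,1],-0.7]
    - [[0,0,0.07],[-0.2,0,1],-0.7]

```text
time: 66.65
tool_pos: [0.4477, 0.0376, 0.1792]
tcp_rot: [-3.133, 0.232, -0.003]
wrist_force: [-0.7, -1.4, 0.3]
width: 0.85
```

```bash
python3 - <<'E'
from h import *
st(); im,d,X=cloud("wrist"); k=(im[...,0]>120)&(im[...,1]<70)&(X[...,2]>.09)
Q=X[k]; print("stop",len(Q),np.median(Q,0))
w=(im.min(2)>170)&(np.hypot(X[...,0]-.4675,X[...,1]-.038)<.025)&(X[...,2]>.09)
Q=X[w][:,:2]; e,V=np.linalg.eigh(np.cov(Q.T)); print("bar",len(Q),np.arctan(V[1,1]/V[0,1]))
z=np.load("top0.npz"); im0,X0=z["im"],z["X"]
for t,(i,x) in dict(top0=(im0,X0)).items():
    w=(i[...,1]>100)&(np.hypot(x[...,0]-.465,x[...,1]-.04)<.022)&(x[...,2]>.09); Q=x[w][:,:2]; e,V=np.linalg.eigh(np.cov(Q.T)); print(t,len(Q),np.arctan(V[1,1]/V[0,1]),np.sqrt(12*e))
E
```

```text
66.65 [0.4477 0.0376 0.1792] xang 6.136 F [-0.7 -1.4  0.3] M [-0.06 -0.   -0.02] w 0.85 q [ 0.03 -0.13  2.13 -0.    1.15  1.75]
stop 4844 [0.47044138 0.03705138 0.10483224]
bar 378 -1.1769574592150096
top0 41 -0.2570964731031427 [0.00892087 0.03974443]
```

My untwist before letting go turned the light head back slightly: the bar is at -1.18 rad against an end at about -1.26. I'll repeat this and release without untwisting.

Request:
move_arm:
  deltas:
    - [[0,0,0],[0.1,0,0],-0.7]
    - [[0,0,0],[0.2,0,-0.3],-0.7]
    - [[0,0,0],[0.2,0,-0.6],-0.7]
    - [[0,0,0],[0.2,0,-1],-0.7]
    - [[0,0,0],[0.2,0,-1],-0.7]
    - [[0,0,0],[0.2,0,-1],-0.7]
    - [[0,0,0],[0.2,0,-1],1]
    - [[0,0,0],[0.2,0,-1],1]
    - [[0,0,0],[0.2,0,-1],1]
    - [[0,0,0],[0.2,0,-1],1]
  grip_force: 30

```text
time: 67.95
tool_pos: [0.4691, 0.0378, 0.0799]
tcp_rot: [-3.133, 0.231, -0.005]
wrist_force: [2.3, -0.2, 3.7]
width: 0.658
```

Request:
move_arm:
  deltas:
    - [[0,0,-0.03],[0,0,0.006],1]
    - [[0,0,-0.06],[0,0,0.01],1]
    - [[0,0,-0.08],[0,0,0.012],1]
    - [[0,0,-0.08],[0,0,0.012],1]

```text
time: 68.45
tool_pos: [0.468, 0.0377, 0.08]
tcp_rot: [3.112, -0.424, 0.002]
wrist_force: [3.3, 0.8, 1.0]
width: 0.657
```

```bash
python3 - <<'E'
from h import *
st()
E
```

```text
68.45 [0.468  0.0377 0.08  ] xang -0.271 F [3.3 0.8 1. ] M [ 0.07 -0.4   1.22] w 0.657 q [ 0.03  0.03  2.18 -0.    0.94  1.87]
```

Request:
move_arm:
  deltas:
    - [[0,0,0],[0,0,0],-0.7]
    - [[0,0,0],[0,0,0],-0.7]
    - [[0,0,0],[0,0,0],-0.7]
    - [[0,0,0],[0,0,0.4],-0.7]
    - [[0,0,0],[-0.1,0,0.9],-0.7]
    - [[0,0,0],[-0.2,0,1],-0.7]
    - [[0,0,0],[-0.2,0,1],-0.7]

```text
time: 69.32
tool_pos: [0.4473, 0.0377, 0.1801]
tcp_rot: [-3.112, 0.428, -0.002]
wrist_force: [-0.8, -0.7, -1.2]
width: 0.848
```

```bash
python3 - <<'E'
from h import *
st(); im,d,X=cloud("wrist"); k=(im[...,0]>120)&(im[...,1]<70)&(X[...,2]>.09)
Q=X[k]; print("stop",len(Q),np.median(Q,0))
w=(im.min(2)>170)&(np.hypot(X[...,0]-.4675,X[...,1]-.038)<.025)&(X[...,2]>.09)
Q=X[w][:,:2]; e,V=np.linalg.eigh(np.cov(Q.T)); print("bar",len(Q),np.arctan(V[1,1]/V[0,1]))
E
```

```text
69.33 [0.4473 0.0377 0.1801] xang 6.01 F [-0.8 -0.7 -1.2] M [-0.01  0.    0.03] w 0.848 q [ 0.03 -0.14  2.12  0.    1.15  1.87]
stop 4777 [0.47077381 0.03664527 0.10436439]
bar 375 -1.2447326737645201
```

```bash
python3 - <<'E'
from h import *
im,d,X=cloud("wrist"); r=np.hypot(X[...,0]-.4675,X[...,1]-.038)
Q=X[(r<.02)&(X[...,2]>.085)]; print("disc z",len(Q),np.percentile(Q[:,2],[1,10,50,90,99]))
A=np.c_[Q[:,:2]-[.4675,.038],np.ones(len(Q))]; print("plane",np.linalg.lstsq(A,Q[:,2],rcond=None)[0])
save("w10",im)
E
```

```text
disc z 5798 [0.10355797 0.10437548 0.25284217 0.26030593 0.26442541]
plane [-3.81974836  2.62007356  0.16915948]
```

View pics/w10.png

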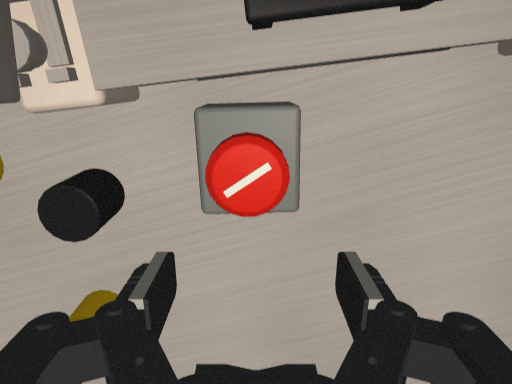

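The bar at (247,180) has turned to the end-stop angle. The height reading is ambiguous, so I'll clear the arm and compare with the first top picture.

Request:
move_arm:
  deltas:
    - [[0,0,0],[0,-0.5,0.2],-0.7]
    - [[0,0,0],[0,-1,0.2],-0.7]

```text
time: 69.68
tool_pos: [0.4479, -0.0629, 0.1994]
tcp_rot: [-3.113, 0.424, 0.0]
wrist_force: [1.7, -1.5, -0.2]
width: 0.845
```

Request:
move_arm:
  deltas:
    - [[0,0,0],[0,-0.5,0],-0.7]
    - [[0,0,0],[0,-1,0],-0.7]

```text
time: 69.92
tool_pos: [0.4466, -0.1634, 0.1976]
tcp_rot: [-3.111, 0.427, 0.005]
wrist_force: [0.7, -0.7, -0.6]
width: 0.847
```

Request:
move_arm:
  deltas:
    - [[0,0,0],[0,-0.5,0],-0.7]
    - [[0,0,0],[0,-1,0],-0.7]
    - [[0,0,0],[0,-1,0],-0.7]
    - [[0,0,0],[0,-1,0],-0.7]

```text
time: 70.42
tool_pos: [0.4467, -0.2615, 0.1978]
tcp_rot: [-3.11, 0.429, 0.005]
wrist_force: [-0.3, 0.2, 0.3]
width: 0.845
```

```bash
python3 - <<'E'
from h import *
im,d,X=cloud("top"); save("top7",im); z=np.load("top0.npz")
for n,(i,x) in dict(t0=(z["im"],z["X"]),t7=(im,X)).items():
    r=np.hypot(x[...,0]-.465,x[...,1]-.04); Q=x[(r<.022)&(x[...,2]<.13)&(x[...,2]>.08)]; print(n,len(Q),np.percentile(Q[:,2],[5,50,95]))
    w=(i[...,1]>100)&(r<.022)&(x[...,2]>.09); Q=x[w][:,:2]; e,V=np.linalg.eigh(np.cov(Q.T)); print(" bar",np.arctan(V[1,1]/V[0,1]),len(Q))
    m=(r<.2)&(abs(x[...,2]-.06)<.003); 
    for c in((.465,.195),):
        q=np.hypot(x[...,0]-c[0],x[...,1]-c[1])<.02; print(" black pot z",np.median(x[q][:,2]), "lid z",np.median(x[140:146,230:310][...,2]))
wing(X,(.5838,.15)); wing(X,(.5226,-.2352))
k=(X[...,2]>.11)&(X[...,2]<.14)&(np.hypot(X[...,0]-.552,X[...,1]+.043)<.075); print("handle",X[k][:,:2].mean(0))
E
```

```text
t0 183 [0.10387227 0.10796442 0.11100314]
 bar -0.2570964731031427 41
 black pot z 0.060213317246090296 lid z nan
t7 179 [0.1007122  0.10420737 0.1082066 ]
 bar -1.2596141865235149 45
 black pot z 0.06057565918145358 lid z nan
wing 125 ztop 0.1397383022769621 ang -0.3684197624779186 [0.01485927 0.06424663] (581.8865356445312, 150.9717559814453) (14.321998596191406, 62.40474319458008)
wing 107 ztop 0.13878407953019098 ang 0.12839805118300673 [0.01518408 0.05284707] (526.3286743164062, -232.82994079589844) (53.232147216796875, 14.138291358947754)
handle [ 0.55101696 -0.0417951 ]
```

The bar has turned exactly 1.00 rad, but the head is about 4 mm low, probably dragged down as the pads closed. I'll grip it again, keep the clockwise load on and lift.

Request:
move_arm:
  deltas:
    - [[0,0,0],[0,0.5,0],-0.7]
    - [[0,0,0],[0,1,0],-0.7]

```text
time: 70.72
tool_pos: [0.4472, -0.16, 0.1992]
tcp_rot: [-3.112, 0.427, 0.001]
wrist_force: [0.4, -0.8, 0.1]
width: 0.847
```

Request:
move_arm:
  deltas:
    - [[0,0,0],[0,0.5,0],-0.7]
    - [[0,0,0],[0,1,0],-0.7]

```text
time: 70.97
tool_pos: [0.4468, -0.0593, 0.1995]
tcp_rot: [-3.112, 0.425, 0.0]
wrist_force: [1.1, -0.4, -0.2]
width: 0.85
```

Request:
move_arm:
  deltas:
    - [[0,0,0],[0.1,0.5,0],-0.7]
    - [[0,0,0],[0.2,1,0],-0.7]
    - [[0,0,0],[0.2,1,-0.5],-0.7]
    - [[0,0,0],[0.2,1,-0.9],-0.7]
    - [[0,0,0],[0.2,1,-0.9],-0.7]

```text
time: 71.6
tool_pos: [0.4632, 0.0391, 0.1062]
tcp_rot: [3.112, -0.423, -0.014]
wrist_force: [-0.8, -0.2, -0.6]
width: 0.85
```

Request:
move_arm:
  deltas:
    - [[0,0,0],[0,0,-0.2],-0.7]
    - [[0,0,0],[0,0,-0.3],-0.7]
    - [[0,0,0],[0,0,-0.3],-0.7]
    - [[0,0,0],[0,0,-0.3],1]
    - [[0,0,0],[0,0,-0.3],1]
    - [[0,0,0],[0,0,-0.3],1]
    - [[0,0,0],[0,0,-0.3],1]
    - [[0,0,0],[0,0,-0.3],1]
  grip_force: 40

```text
time: 72.6
tool_pos: [0.4683, 0.0378, 0.0803]
tcp_rot: [-3.112, 0.428, -0.002]
wrist_force: [0.7, 0.5, 4.3]
width: 0.66
```

```bash
python3 - <<'E'
from h import *
st()
E
```

```text
72.6 [0.4683 0.0378 0.0803] xang 6.01 F [0.7 0.5 4.3] M [ 0.11 -0.02  0.06] w 0.66 q [0.03 0.02 2.18 0.   0.94 1.87]
```

Request:
move_arm:
  deltas:
    - [[0,0,-0.01],[0,0,0.01],1]
    - [[0,0,-0.02],[0,0,0.02],1]
    - [[0,0,-0.02],[0,0,0.03],1]
    - [[0,0,-0.02],[0,0,0.04],1]
    - [[0,0,-0.02],[0,0,0.05],1]
    - [[0,0,-0.02],[0,0,0.05],1]

```text
time: 73.35
tool_pos: [0.468, 0.0377, 0.0846]
tcp_rot: [3.105, -0.472, 0.001]
wrist_force: [4.6, 1.6, -5.5]
width: 0.652
```

```bash
python3 - <<'E'
from h import *
st()
E
```

```text
73.35 [0.468  0.0377 0.0846] xang -0.302 F [ 4.6  1.6 -5.5] M [ 0.37 -0.87  1.82] w 0.652 q [ 0.03  0.02  2.18 -0.    0.95  1.9 ]
```

Request:
move_arm:
  deltas:
    - [[0,0,0],[0,0,0.015],1]
    - [[0,0,0],[0,0,0.025],1]
    - [[0,0,0],[0,0,0.025],1]

```text
time: 73.72
tool_pos: [0.467, 0.0378, 0.0849]
tcp_rot: [3.105, -0.476, -0.001]
wrist_force: [9.5, 2.1, -19.8]
width: 0.654
```

Request:
move_arm:
  deltas:
    - [[0,0,0],[0,0,-0.01],1]
    - [[0,0,0],[0,0,-0.01],-0.7]
    - [[0,0,0],[0,0,-0.01],-0.7]
    - [[0,0,0],[0,0,-0.01],-0.7]
    - [[0,0,0],[0,0,0.4],-0.7]
    - [[0,0,0],[-0.1,0,0.9],-0.7]

```text
time: 74.47
tool_pos: [0.4566, 0.0376, 0.1775]
tcp_rot: [3.105, -0.478, -0.005]
wrist_force: [0.7, 0.5, 0.8]
width: 0.849
```

Request:
move_arm:
  deltas:
    - [[0,0,0],[0,-0.5,0.2],-0.7]
    - [[0,0,0],[0,-1,0.2],-0.7]

```text
time: 74.72
tool_pos: [0.4594, -0.0632, 0.2007]
tcp_rot: [3.106, -0.474, 0.01]
wrist_force: [0.5, 0.1, -1.1]
width: 0.852
```

Request:
move_arm:
  deltas:
    - [[0,0,0],[0,-0.5,0],-0.7]
    - [[0,0,0],[0,-1,0],-0.7]

```text
time: 74.97
tool_pos: [0.4574, -0.1638, 0.1979]
tcp_rot: [-3.105, 0.477, -0.001]
wrist_force: [0.7, 0.8, -0.6]
width: 0.852
```

Request:
move_arm:
  deltas:
    - [[0,0,0],[0,-0.5,0],-0.7]
    - [[0,0,0],[0,-1,0],-0.7]
    - [[0,0,0],[0,-1,0],-0.7]
    - [[0,0,0],[0,-1,0],-0.7]

```text
time: 75.47
tool_pos: [0.4572, -0.2619, 0.1971]
tcp_rot: [-3.104, 0.478, 0.001]
wrist_force: [-0.8, 0.6, 0.1]
width: 0.851
```

```bash
python3 - <<'E'
from h import *
st(); im,d,X=cloud("top"); save("top8",im); z=np.load("top0.npz")
for n,(i,x) in dict(t0=(z["im"],z["X"]),t8=(im,X)).items():
    r=np.hypot(x[...,0]-.465,x[...,1]-.04); Q=x[(r<.022)&(x[...,2]<.13)&(x[...,2]>.08)]; print(n,len(Q),np.percentile(Q[:,2],[5,50,95]))
    w=(i[...,1]>100)&(r<.022)&(x[...,2]>.09); Q=x[w][:,:2]; e,V=np.linalg.eigh(np.cov(Q.T)); print(" bar",np.arctan(V[1,1]/V[0,1]),len(Q))
E
```

```text
75.47 [ 0.4572 -0.2619  0.1971] xang 5.978 F [-0.8  0.6  0.1] M [ 0.04 -0.01 -0.01] w 0.851 q [-0.57  0.01  1.96  0.    1.18  1.31]
t0 183 [0.10387227 0.10796442 0.11100314]
 bar -0.2570964731031427 41
t8 182 [0.1044989  0.10756605 0.11100772]
 bar -1.2377767177259902 47
```

```bash
python3 -c "
from h import *
print(order.finish_job())"
```

```text
the job is handed in; nothing more can be done
None
```

The job is done in the order you asked and handed in at about 75 s of the 210 s; the hand-in gives no verdict.

- **Stop pressed:** the head bottomed out at 98.7 mm, with the force then climbing to 23 N.
- **Nuts loosened:** the left nut gave anticlockwise and the right one clockwise. Each turned about 1.7 rad to fully loose.
- **Lid and pots:** the lid slid open the full 130 mm. All three pots stand upright, one to a cell, with their tops at 72 mm.
- **Lid closed:** I pushed it to its hard stop, and the handle is back within 1 mm of where it started.
- **Nuts tightened:** both reached their hard stops at 0.7 N m or more. Wing tops are back at 140 mm and the wings are at their starting angles.
- **Stop released:** this took several grips.
  - An untwist before letting go turned the head back slightly.
  - Re-gripping left it about 4 mm low.
  - The last grip, held clockwise against the end stop, lifted it to its upper limit.
  - In the last check the head had turned 0.98 to 1.0 rad. Its top read 107.6 mm, against 108.0 mm at the start.

**Odd points:**
- The tight wings pointed roughly along the shaker's x, not its y as described.
- I did not re-measure the bowl, bottle and brush; the arm never went near them, and they look unmoved in the late top view.

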